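Put the holding arbors away flats up

ROBOT

A 6-joint arm with a two-finger parallel gripper is mounted at the origin on the work surface. World frame = base frame: x ahead of the robot, y to its left, z up, the work surface at z = 0. Lengths are in m, angles in rad, forces in N, time in s.
With the tool pointing down it reaches from about 0.3 to 0.775 m from the base axis. Payload 14.6 kg.
Tool frame: the origin (TCP) lies at the centre of the arm's flange, where the gripper is bolted on; the fingertips stand 199 mm ahead of it and the grasp point (between the pads) lies 180 mm ahead of it; z points along the fingers, y is the line along which they close (so a half turn about z gives the same grasp; the last joint's range is limited). The gripper opens to 94 mm and grips with 3 to 60 N. Pads are 16 mm wide; open, the fingers measure 119 mm over their backs; the gripper's body (75 mm by 177 mm) begins 78 mm behind the grasp point.
Start: joints at [-1.353, 0.3, 1.521, -0, 1.321, -0.067], TCP at [0.155, -0.528, 0.405] pointing down, gripper open.
Joint ranges: [-3.03, 3.03], [-0.79, 2.21], [0.23, 2.52], [-1.04, 4.18], [0, 3.07], [-2.55, 2.55]. Speed limits (rad/s): [2.22, 2.22, 2.57, 3.14, 3.14, 3.14].

INTERFACE

Orientations are given as [roll, pitch, yaw] about the fixed x, y, z axes, in that order (R = Rz(yaw) Ry(pitch) Rx(roll)).
In Python, from station import ctrl gives the robot as it stands. The module is installed in compiled form; this text tells all that it offers.
- The arm moves only by the tool servo_tool, never from a script. Its argument "motion" is a list of rows, each a list of 5 numbers: the closure, from 0 (fully open) to 1 (shut), then the shift along the world's x, y, z in cm, then the turn about the world's z in degrees. A call has 1 to 20 rows; each row is the pose to reach, as a shift and turn from the pose commanded when the call began; what a row does not reach only later rows make up. A row lasts 1/8 s, in which the tool goes at most 62.5 mm and 10.7 degrees, less where a joint would pass 70% of its speed; a pose out of reach is approached as far as the arm can. A call with a gripper value outside its range is refused whole. The fingers move at their own pace and stop on an object; "squeeze" is the grip in N (left out, the last holds). Time passes only in rows, so rows that repeat a pose let the fingers close. It gives the time, the measured TCP pose, the force, the opening and the grip force at its end, in the units of the state.
- ctrl.get_obs(): the state, without advancing time (a new reading comes with each control period).
- ctrl.camera(name): name is "scene" or "top"; returns a dict with "image" (480x640x3 uint8, red, green, blue), "fx", "fy", "cx", "cy" (pixels), "camera_from_world" (4x4, takes a point from world to camera coordinates). Camera axes: x right, y up, looking along -z (the intrinsics and any distortion apply to the point x, -y, -z); pixel columns grow to the right and rows downward; lengths in m; the calibration is good to about 2 mm. A picture is of the moment at which its call begins. There is no depth.
- ctrl.hand_in(): hands the job in; it is judged then, once.
The state is a dict: "time_s": time; "qpos": joint angles; "joint_vel": joint speeds; "tau": joint torques, N m; "ee_pos": TCP position; "eef_rot": TCP orientation; "force": force on the tool from outside, world axes, zero at the start; "moment": the same for the moment, N m; "grip_width": finger opening in m; "grip_force": force on a finger pad.
Only numpy, scipy, OpenCV 4.12 (cv2) and the standard library are available. Lean on these libraries where they do the work, as an engineer would, in place of code of your own. Each camera call takes 0.05 s, during which the arm holds its last target. There are 200 camera calls.

TASK

Put away every steel holding arbor on the jeweller's bench: find the ground flat at the end of each one, turn the arbor (the wooden V rest is there for that) and lay it down in a free pair of notches in the open drawer, roughly centred, with its flat facing straight up, so that the holder's screw can be set on it next time. When all of them lie so, push the drawer fully shut. Leave the other things on the bench where they are.

Things in the scene. Friction and masses are not known exactly. Their poses are not given: they have to be found in the camera images.
- arbor0: Steel holding arbor, round bar 24 mm in diameter, 110 mm long, 0.35 kg; two or three of four alike are present. Origin on the axis, mid-shank; x along the bar to the flatted end. Plain round from x=-45 to 40 mm; from 40 to 65 mm a flat is ground 8 mm from the axis, outward normal +z: 20 mm across the flat, else 24 mm. Lies level on the bench, axis 12 mm up, flat any way; pushed, it rolls.
- arbor1: Steel holding arbor, round bar 24 mm in diameter, 110 mm long, 0.35 kg; two or three of four alike are present. Origin on the axis, mid-shank; x along the bar to the flatted end. Plain round from x=-45 to 40 mm; from 40 to 65 mm a flat is ground 8 mm from the axis, outward normal +z: 20 mm across the flat, else 24 mm. Lies level on the bench, axis 12 mm up, flat any way; pushed, it rolls.
- arbor2: Steel holding arbor, round bar 24 mm in diameter, 110 mm long, 0.35 kg; two or three of four alike are present. Origin on the axis, mid-shank; x along the bar to the flatted end. Plain round from x=-45 to 40 mm; from 40 to 65 mm a flat is ground 8 mm from the axis, outward normal +z: 20 mm across the flat, else 24 mm. Lies level on the bench, axis 12 mm up, flat any way; pushed, it rolls.
- arbor3: Steel holding arbor, round bar 24 mm in diameter, 110 mm long, 0.35 kg; two or three of four alike are present. Origin on the axis, mid-shank; x along the bar to the flatted end. Plain round from x=-45 to 40 mm; from 40 to 65 mm a flat is ground 8 mm from the axis, outward normal +z: 20 mm across the flat, else 24 mm. Lies level on the bench, axis 12 mm up, flat any way; pushed, it rolls.
- rest: Turning rest: fixed wooden stand to lay an arbor in while changing grip. Base 100 x 46 x 14 mm, origin under its middle; on it two 8 mm thick V notches (90 degrees, 30 mm wide at the mouth), 33 mm either side of the middle along x, 58 mm free between them for the fingers. Nothing on it is higher than the arbor's axis, so the gripper may lean 40 degrees either way about x.
- rest_axis (a point): On the turning rest, 72 mm above the bench: where the axis of an arbor lying in its notches runs; x along that axis, z up. An arbor is centred with its origin here, either way round; it stays as it is laid.
- notch0 (a point): Place 0 of three in the drawer: 90 degree V notches in two 8 mm thick zigzag racks 33 mm either side of this point along x; places 64 mm apart, ridges 15 mm over the axis. Moves with the drawer. The axis of a lying arbor runs here, 50 mm above the bench, 32 mm above the floor, 91 mm from the front, 113 mm from the back wall; x to the back, z up. Side walls 41 mm from outer places.
- notch1 (a point): Place 1 of three in the drawer: 90 degree V notches in two 8 mm thick zigzag racks 33 mm either side of this point along x; places 64 mm apart, ridges 15 mm over the axis. Moves with the drawer. The axis of a lying arbor runs here, 50 mm above the bench, 32 mm above the floor, 91 mm from the front, 113 mm from the back wall; x to the back, z up. Side walls 41 mm from outer places.
- notch2 (a point): Place 2 of three in the drawer: 90 degree V notches in two 8 mm thick zigzag racks 33 mm either side of this point along x; places 64 mm apart, ridges 15 mm over the axis. Moves with the drawer. The axis of a lying arbor runs here, 50 mm above the bench, 32 mm above the floor, 91 mm from the front, 113 mm from the back wall; x to the back, z up. Side walls 41 mm from outer places.
- drawer (a joint): How far the drawer of the low wooden unit is open: 0 shut, 0.185 m fully open; about 2 N of friction, stays where it is left, closes along +x of the notches. The unit's top is 90 mm above the bench, the drawer's side walls end at 58 mm, its front at 81 mm. At joint value j the notch points lie j - 91 mm ahead of the unit's face. An arbor may lie either way round in the drawer.
- drawer_handle (a point): Middle of the brass bar handle on the drawer's front, 57 mm above the bench, 35 mm out from the front; the bar runs across the drawer (y), 100 mm long, about 10 mm thick; x points to the unit. Moves with the drawer.
- wax_tin: Bystander: low round aluminium tin, 44 mm diameter, 26 mm high; origin under its middle.
- doming_block: Bystander: dark steel cube with round dents, 50 mm; origin under its middle.
- hammer: Bystander: chasing hammer lying on the bench, about 250 mm long; origin under its middle.
- jar: Bystander: glass jar with a steel lid, 60 mm diameter, 75 mm high; origin under its middle.
- cup: Bystander: white open cup, 70 mm diameter, 70 mm high; origin under its middle.
- punch_weight: Bystander: brass knobbed weight, 40 mm diameter, 52 mm high; origin under its middle.
There are look-alikes about, which are no part of the job. Leave any orange look-alike of the arbor2 alone.

How it is judged:
On the way, in this order (a step that is already met when the one before it is completed fails the run):
1. every arbor lies in a pair of notches in the open drawer, flat up and let go (z of arbor0 in the frame of notch1 between -0.004 and 0.004 m and x of arbor0 in the frame of notch1 between -0.017 and 0.017 m and y of arbor0 in the frame of notch1 between -0.072 and 0.072 m and angle between the x axis of each of arbor0, arbor1, arbor2, arbor3 and the x axis of notch1, either way round below 0.1 rad and angle between each of arbor0, arbor1, arbor2, arbor3's own z axis and vertical below 0.2 rad and linear speed of each of arbor0, arbor1, arbor2, arbor3 below 0.02 m/s and contact force between each of arbor0, arbor1, arbor2, arbor3 and the fingers below 0.1 N and z of arbor1 in the frame of notch1 between -0.004 and 0.004 m and x of arbor1 in the frame of notch1 between -0.017 and 0.017 m and y of arbor1 in the frame of notch1 between -0.072 and 0.072 m and z of arbor2 in the frame of notch1 between -0.004 and 0.004 m and x of arbor2 in the frame of notch1 between -0.017 and 0.017 m and y of arbor2 in the frame of notch1 between -0.072 and 0.072 m and z of arbor3 in the frame of notch1 between -0.004 and 0.004 m and x of arbor3 in the frame of notch1 between -0.017 and 0.017 m and y of arbor3 in the frame of notch1 between -0.072 and 0.072 m and value of joint drawer above 0.1 m), for 0.2 s.
2. the drawer is shut (value of joint drawer below 0.006 m), for 0.2 s.
At the end, for the whole second after the job is handed in: Every arbor present lies at rest, released, in one of the three pairs of notches of the drawer: axis within 4 mm of the notches' height and 0.1 rad of their line, origin within 17 mm of the middle along the notch, flat normal within 0.2 rad of vertical; the drawer is shut to within 6 mm (z of arbor0 in the frame of notch1 between -0.004 and 0.004 m and x of arbor0 in the frame of notch1 between -0.017 and 0.017 m and y of arbor0 in the frame of notch1 between -0.072 and 0.072 m and angle between the x axis of each of arbor0, arbor1, arbor2, arbor3 and the x axis of notch1, either way round below 0.1 rad and angle between each of arbor0, arbor1, arbor2, arbor3's own z axis and vertical below 0.2 rad and linear speed of each of arbor0, arbor1, arbor2, arbor3 below 0.02 m/s and contact force between each of arbor0, arbor1, arbor2, arbor3 and the fingers below 0.1 N and z of arbor1 in the frame of notch1 between -0.004 and 0.004 m and x of arbor1 in the frame of notch1 between -0.017 and 0.017 m and y of arbor1 in the frame of notch1 between -0.072 and 0.072 m and z of arbor2 in the frame of notch1 between -0.004 and 0.004 m and x of arbor2 in the frame of notch1 between -0.017 and 0.017 m and y of arbor2 in the frame of notch1 between -0.072 and 0.072 m and z of arbor3 in the frame of notch1 between -0.004 and 0.004 m and x of arbor3 in the frame of notch1 between -0.017 and 0.017 m and y of arbor3 in the frame of notch1 between -0.072 and 0.072 m and value of joint drawer below 0.006 m); the robot touches nothing.
It fails at once if a bystander is shifted by more than 50 mm (distance of any of wax_tin, doming_block, hammer, jar, cup, punch_weight from where it was at the start of the episode above 0.05 m).
Of arbor0, arbor1, arbor2, arbor3 only 2 to 3 are there at a start; the rules pass over those that are not, and their reading is None.
At some moment in a run one of arbor0, arbor1, arbor2, arbor3 may be knocked a few centimetres aside while the robot is not near it.
Once in a run the grip may slacken for a moment while it holds something.
It also fails if it takes over 210 s, if anything falls off the work surface, if the arm or the gripper's body presses on something with over 40 N, if the wrist force passes 120 N, or if a joint passes its speed limit or range.

## Working session

There is one attempt and no reset: what is moved stays moved. The work goes in short steps, Python scripts to look and compute and a tool call to move; the robot and the scene stay as the last step left them, time stands still between calls to the robot, and variables do not carry over. Pictures are saved under pics/ and viewed, at most 14 in all, crops included, and the job is handed in when it is done.

Besides the shell and the picture viewer there is one more tool, called after "Call:" as name([rows], argument=value, ...), one row to a line, values as JSON. servo_tool: Moves the arm, as the interface text tells. Its arguments: {"type":"object","properties":{"motion":{"type":"array","items":{"type":"array","items":{"type":"number"}}},"squeeze":{"type":"number"}},"required":["motion"]}

```bash
mkdir -p pics; cat > h.py <<'E'
import numpy as np, cv2
from station import ctrl
def snap(name,fn=None,crop=None,scale=1):
    c=ctrl.camera(name); im=cv2.cvtColor(c["image"],cv2.COLOR_RGB2BGR)
    np.savez("last_%s.npz"%name,im=im,K=[c["fx"],c["fy"],c["cx"],c["cy"]],T=c["camera_from_world"])
    if fn: save(im,fn,crop,scale)
    return c
def save(im,fn,crop=None,scale=1):
    if crop: x0,y0,x1,y1=crop; im=im[y0:y1,x0:x1]
    cv2.imwrite("pics/"+fn,cv2.resize(im,None,fx=scale,fy=scale,interpolation=cv2.INTER_CUBIC))
def load(name): return np.load("last_%s.npz"%name)
def w2p(d,p):
    fx,fy,cx,cy=d["K"]; T=d["T"]; q=T[:3,:3]@np.array(p,float)+T[:3,3]
    return np.array([cx+fx*q[0]/-q[2], cy+fy*-q[1]/-q[2]])
def p2w(d,u,v,z):
    fx,fy,cx,cy=d["K"]; T=d["T"]; R=T[:3,:3]; o=-R.T@T[:3,3]
    r=R.T@np.array([(u-cx)/fx,-(v-cy)/fy,-1]); return o+r*(z-o[2])/r[2]
E
python3 - <<'E'
from h import *
for n in("scene","top"):
    c=snap(n,n+"0.png"); print({k:(np.round(v,3).tolist() if k!="image" else v.shape) for k,v in c.items()})
o=ctrl.get_obs(); print({k:np.round(v,3).tolist() for k,v in o.items()})
E
```

```text
{'image': (480, 640, 3), 'fx': 523.607, 'fy': 523.607, 'cx': 309.718, 'cy': 237.741, 'camera_from_world': [[-0.565, 0.825, 0.006, 0.371], [-0.673, -0.465, 0.575, 0.312], [0.478, 0.321, 0.818, -1.351], [0.0, 0.0, 0.0, 1.0]]}
{'image': (480, 640, 3), 'fx': 530.017, 'fy': 530.017, 'cx': 320.813, 'cy': 240.63, 'camera_from_world': [[0.008, -1.0, 0.009, -0.068], [0.988, 0.01, 0.156, -0.569], [-0.156, 0.008, 0.988, -1.074], [0.0, 0.0, 0.0, 1.0]]}
{'time_s': 0.1, 'qpos': [-1.353, 0.3, 1.522, -0.0, 1.321, -0.067], 'joint_vel': [0.001, -0.002, -0.001, -0.001, -0.0, 0.0], 'tau': [0.002, -53.264, -35.328, 0.071, 0.023, -0.0], 'ee_pos': [0.155, -0.528, 0.404], 'eef_rot': [-3.141, -0.0, 0.285], 'force': [-0.177, -0.122, 0.576], 'moment': [0.023, -0.045, 0.018], 'grip_force': 0.0, 'grip_width': 0.094}
```

View pics/top0.png

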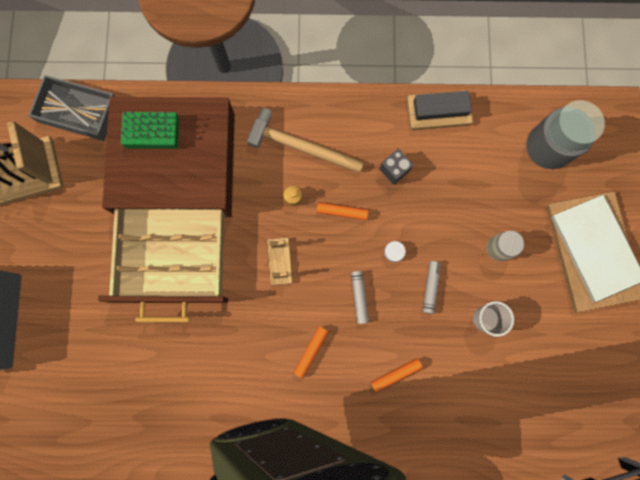

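View pics/scene0.png

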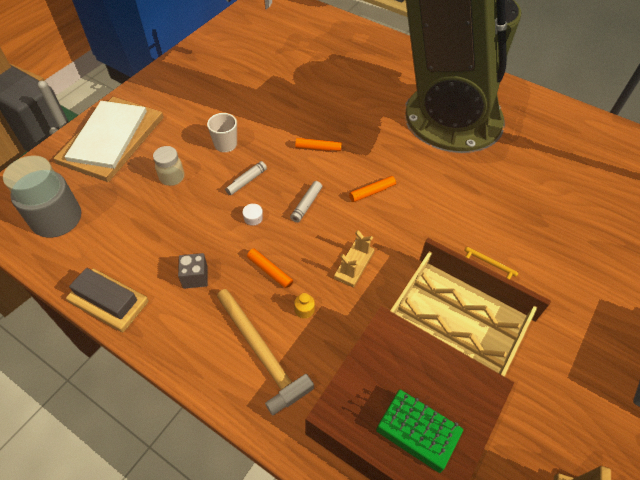

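Candidates for "arbor": two grey bars at top (360,297) and (431,287). The three orange bars at (343,211), (311,352) and (397,375) are look-alikes. The steel ones are the arbors, so I'll crop in close on them.

```bash
python3 - <<'E'
from h import *
t=load("top"); s=load("scene")
a=cv2.resize(t["im"][250:335,340:450],None,fx=6.5,fy=6.5,interpolation=cv2.INTER_CUBIC)[:,:715]
b=cv2.resize(s["im"][150:230,215:335],None,fx=6,fy=6,interpolation=cv2.INTER_CUBIC)
cv2.imwrite("pics/a1.png",a); cv2.imwrite("pics/b1.png",b)
for n,u,v,z in [("A top end",356,272,.012),("A bot",363,322,.012),("B top",434,262,.012),("B bot",429,311,.012),("rest",280,260,.04),("handle",162,319,.057),("handleL",138,319,.057),("handleR",187,319,.057),("faceL",105,207,.09),("faceR",228,212,.09),("frontL",100,299,.081),("frontR",226,299,.081)]:
    print(n,p2w(t,u,v,z).round(3))
print(w2p(t,[0,0,0]))
E
```

```text
A top end [ 0.508 -0.139  0.012]
A bot [ 0.401 -0.154  0.012]
B top [ 0.531 -0.308  0.012]
B bot [ 0.426 -0.295  0.012]
rest [0.529 0.023 0.04 ]
handle [0.404 0.259 0.057]
handleL [0.403 0.308 0.057]
handleR [0.404 0.209 0.057]
faceL [0.628 0.378 0.09 ]
faceR [0.62  0.128 0.09 ]
frontL [0.442 0.378 0.081]
frontR [0.444 0.127 0.081]
[287.38141875 521.70724362]
```

View pics/a1.png

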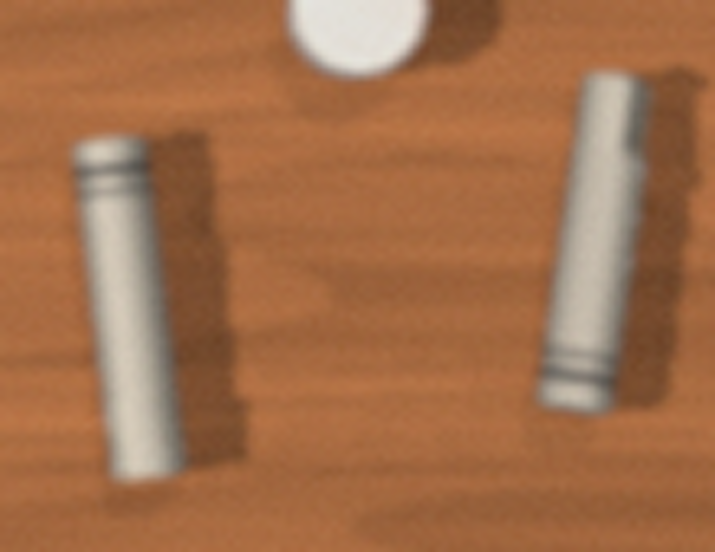

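View pics/b1.png

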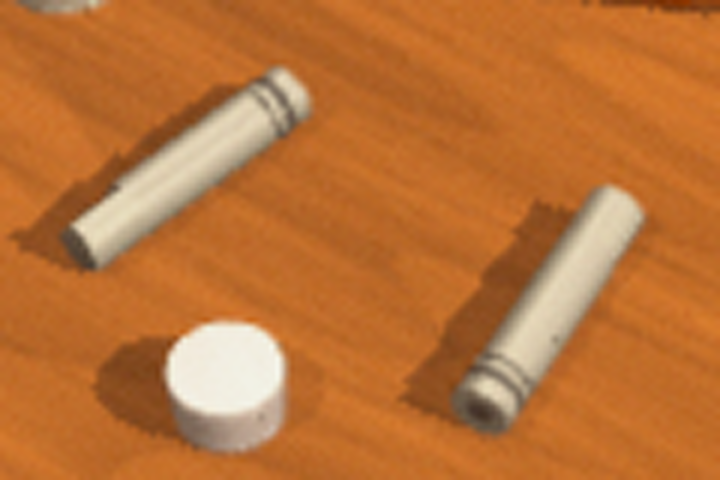

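Top crop: the left bar A has rings at its far end and no flat in sight, so its flat faces down. On the right bar B the rings are at the near end. Its flat is the dark strip at the far right (≈(436,268) full-image px), facing −y and partly up. All measured sizes agree with the data (lengths ≈108 mm, drawer fully open, notches at x≈0.53, y≈0.26).

The tool only turns about z, so I will roll the arbors on the bench (12 mm per rad). The grip width across the flat (20–24 mm) tells the roll angle.

Call:
servo_tool([
  [0.45,6,4,-3,-6],
  [0.45,12,8,-6,-12],
  [0.45,18,12,-10,-18],
  [0.45,24,17,-10,-23.3],
  [0.45,29,21,-10,-23.3],
  [0.45,32.1,22.7,-10,-23.3],
  [0.45,32.1,22.7,-10,-23.3],
  [0.45,32.1,22.7,-10,-23.3],
])

```text
time_s: 1.1
ee_pos: [0.4769, -0.2993, 0.304]
eef_rot: [-3.141, 0.001, -0.119]
force: [-0.2, -0.4, 0.4]
grip_width: 0.0514
grip_force: 0.0
```

```bash
python3 - <<'E'
from h import *
snap("scene"); snap("top"); o=ctrl.get_obs(); print(o["ee_pos"],o["eef_rot"])
s=load("scene");t=load("top")
a=cv2.resize(s["im"][130:250,200:340],None,fx=5,fy=5,interpolation=cv2.INTER_CUBIC)
cv2.imwrite("pics/c.png",a)
E
```

```text
[ 0.47524473 -0.30093533  0.30430381] [-3.14134495e+00  7.58077168e-04 -1.21400146e-01]
```

View pics/c.png

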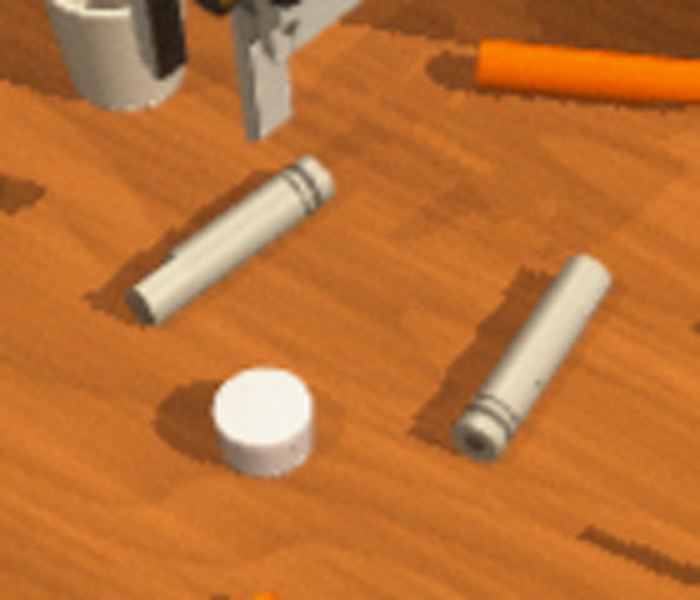

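The arm hangs over B with open fingers either side of it, and both bars lie as before. I'll go down and close on B gently.

Call:
servo_tool([
  [0.45,0,0,-5,0],
  [0.45,0,0,-8,0],
  [0.45,0,0,-10,0],
  [0.45,0,0,-10.2,0],
  [0.45,0,0,-10.2,0],
  [0.8,0,0,-10.2,0],
  [0.8,0,0,-10.2,0],
  [0.8,0,0,-10.2,0],
  [0.8,0,0,-10.2,0],
  [0.8,0,0,-10.2,0],
], squeeze=8)

```text
time_s: 2.45
ee_pos: [0.4756, -0.3009, 0.2029]
eef_rot: [3.141, -0.0, -0.122]
force: [-0.0, -0.7, 1.5]
grip_width: 0.0241
grip_force: 7.9
```

Call:
servo_tool([
  [0.62,0,0,0,0],
  [0.62,0,0,0,0],
  [0.62,-0.05,-0.4,0,0],
  [0.62,-0.1,-0.8,0,0],
  [0.62,-0.1,-0.8,0,0],
  [0.8,-0.1,-0.8,0,0],
  [0.8,-0.1,-0.8,0,0],
  [0.8,-0.1,-0.8,0,0],
  [0.62,-0.1,-0.8,0,0],
  [0.62,-0.1,-0.8,0,0],
  [0.62,1.5,-1,0,0],
  [0.62,3,-1.2,0,0],
  [0.62,4.6,-1.4,0,0],
  [0.62,4.6,-1.4,0,0],
  [0.85,4.6,-1.4,0,0],
  [0.85,4.6,-1.4,0,0],
  [0.85,4.6,-1.4,0,0],
  [0.85,4.6,-1.4,0,0],
  [0.85,4.6,-1.4,0,0],
])

```text
time_s: 4.82
ee_pos: [0.5214, -0.3148, 0.2026]
eef_rot: [-3.141, 0.001, -0.122]
force: [-2.0, 1.8, 0.9]
grip_width: 0.0201
grip_force: 8.0
```

Width 20.1 mm across the flat, so the flat lies flush on the −y finger and its angle is exactly known. Next I roll B 90° (18.85 mm) toward +y, working at mid-shank.

Call:
servo_tool([
  [0.65,0,0,0,0],
  [0.65,-0.02,-0.2,0,0],
  [0.65,-1.5,0,0,0],
  [0.65,-3,0.2,0,0],
  [0.65,-4.7,0.37,0,0],
  [0.65,-4.7,0.37,0,0],
  [0.65,-4.65,0.7,0,0],
  [0.65,-4.61,1.0,0,0],
  [0.65,-4.57,1.3,0,0],
  [0.65,-4.54,1.6,0,0],
  [0.65,-4.5,1.9,0,0],
  [0.65,-4.46,2.24,0,0],
  [0.65,-4.46,2.24,0,0],
  [0.7,-4.46,2.24,0,0],
  [0.8,-4.46,2.24,0,0],
  [0.8,-4.46,2.24,0,0],
  [0.8,-4.46,2.24,0,0],
  [0.8,-4.46,2.24,0,0],
  [0.8,-4.46,2.24,0,0],
])

```text
time_s: 7.2
ee_pos: [0.4769, -0.2925, 0.2027]
eef_rot: [3.141, -0.0, -0.122]
force: [0.3, -2.8, 0.2]
grip_width: 0.0237
grip_force: 7.9
```

```bash
python3 - <<'E'
from h import *
snap("scene"); snap("top"); o=ctrl.get_obs(); print(o["ee_pos"],o["eef_rot"])
s=load("scene");t=load("top")
f=lambda im,x,y,w,h,k:cv2.resize(im[y:y+h,x:x+w],None,fx=k,fy=k,interpolation=cv2.INTER_CUBIC)
a=f(s["im"],215,150,80,70,5); b=f(t["im"],390,240,80,70,5)
cv2.imwrite("pics/d.png",np.hstack([a,b]))
E
```

```text
[ 0.47692952 -0.29250115  0.2026709 ] [ 3.14142838e+00 -1.15697165e-04 -1.21870282e-01]
```

View pics/d.png

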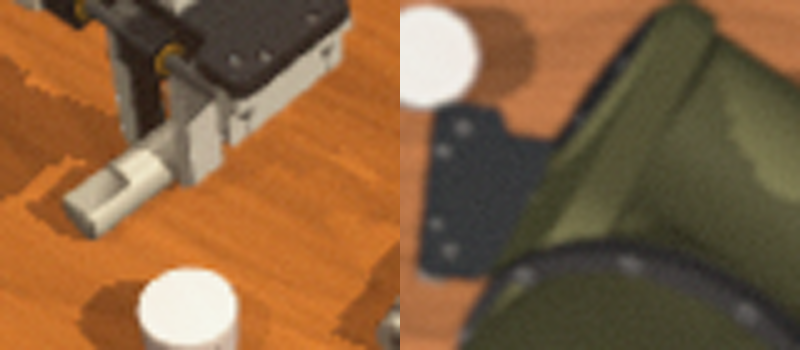

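B's flat now faces up beside the fingers. I'll check the tilt against the predicted flat corners.

```bash
cat >> h.py <<'E'
def flat_overlay(fn,o,yaw,z,s0,dirn=1,name="scene",k=14,errs=(-15,0,15),x0=40,x1=65):
    # o: xy on axis at arbor x=s0 ; dirn: arbor x axis along +-(cos yaw,sin yaw)
    d=load(name); a=np.array([np.cos(yaw),np.sin(yaw),0])*dirn; l=np.cross([0,0,1],a)
    P=lambda s,phi:np.array([*o,z])+a*(s-s0)+12e-3*(np.cos(phi)*np.array([0,0,1])+np.sin(phi)*l)
    c=w2p(d,np.array([*o,z])+a*(.052-s0)).astype(int); w,h=28,21
    im=cv2.resize(d["im"][c[1]-h:c[1]+h,c[0]-w:c[0]+w],None,fx=k,fy=k,interpolation=cv2.INTER_CUBIC)
    out=[im.copy()]
    for e in errs:
        j=im.copy(); q=[]
        for s,sg in((x0,-1),(x0,1),(x1,1),(x1,-1)):
            p=w2p(d,P(s*1e-3,np.radians(e)+sg*.841)); q.append((p-c+[w,h]+.5)*k)
        cv2.polylines(j,[np.int32(q)],True,(0,0,255),1); out.append(j)
    o2=np.vstack([np.hstack(out[:2]),np.hstack(out[2:])]); cv2.imwrite("pics/"+fn,cv2.resize(o2,(800,600)))
E
python3 -c "
from h import *
flat_overlay('e.png',(.4769,-.2925),-.122,.012,.005)"
```

```text
(no output)
```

View pics/e.png

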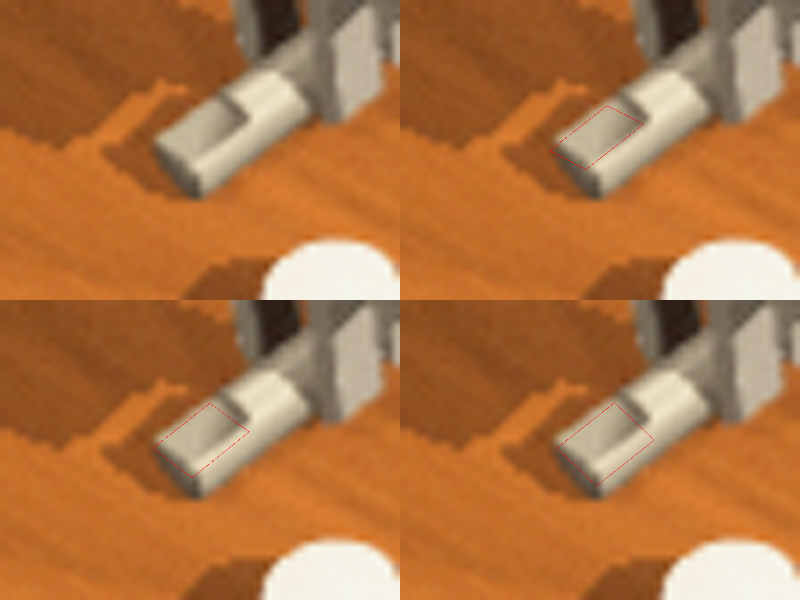

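```bash
cat >> h.py <<'E'
def profile(o,yaw,z,s0,dirn=1,name="scene",sa=(46,62),sb=None):
    d=load(name); g=cv2.cvtColor(d["im"],cv2.COLOR_BGR2GRAY).astype(np.float32)
    a=np.array([np.cos(yaw),np.sin(yaw),0])*dirn; l=np.cross([0,0,1],a); O=np.array([*o,z])
    cam=-d["T"][:3,:3].T@d["T"][:3,3]; v=cam-O; m=(v@l)/v[2]; al=np.arctan(m)
    t=np.arange(-22,23,1.)
    def prof(s1,s2):
        return np.mean([cv2.remap(g,*[np.float32([[w2p(d,O+a*(s*1e-3-s0)+l*x*1e-3)[i] for x in t]]) for i in(0,1)],cv2.INTER_LINEAR)[0] for s in np.arange(s1,s2+.1,1)],0)
    print("cam tilt deg",np.degrees(al).round(1),"sil t=",(12/np.cos(al)).round(1))
    pa=prof(*sa); pb=prof(*sb) if sb else pa
    print("t   ",t.astype(int).tolist());print("flat ",pa.round().astype(int).tolist());print("shank",pb.round().astype(int).tolist())
    for e in range(-30,31,10):
        ph=np.radians(e)+np.array([-.841,.841]); print(e,"edges t=",(12*(np.sin(ph)-np.cos(ph)*m)).round(1))
E
python3 -c "
from h import *
profile((.4769,-.2925),-.122,.012,.005,sb=(22,34))"
```

```text
cam tilt deg 34.7 sil t= 14.6
t    [-22, -21, -20, -19, -18, -17, -16, -15, -14, -13, -12, -11, -10, -9, -8, -7, -6, -5, -4, -3, -2, -1, 0, 1, 2, 3, 4, 5, 6, 7, 8, 9, 10, 11, 12, 13, 14, 15, 16, 17, 18, 19, 20, 21, 22]
flat  [96, 95, 95, 99, 108, 122, 137, 148, 154, 157, 159, 160, 160, 160, 160, 159, 159, 158, 156, 156, 159, 165, 175, 184, 188, 187, 184, 180, 177, 174, 170, 164, 155, 144, 134, 127, 124, 123, 123, 124, 126, 129, 132, 134, 135]
shank [91, 91, 91, 90, 92, 98, 111, 125, 138, 151, 161, 169, 175, 180, 181, 181, 181, 182, 185, 188, 193, 201, 210, 216, 216, 212, 205, 197, 189, 182, 175, 167, 157, 146, 132, 121, 115, 113, 114, 115, 118, 122, 124, 127, 129]
-30 edges t= [-13.4  -4.2]
-20 edges t= [-14.2  -1.7]
-10 edges t= [-14.6   0.9]
0 edges t= [-14.5   3.4]
10 edges t= [-14.    5.8]
20 edges t= [-13.   8.]
30 edges t= [-11.7  10. ]
```

Edge profile: the tilt is within about 5° of upright, which is good enough. Next I need the notch positions closely, so one enlarged drawer crop.

```bash
python3 - <<'E'
from h import *
t=load("top")
save(t["im"],"f.png",(100,205,233,305),6)
for y in(.19,.2535,.2585): print(y,w2p(t,[.53,y,.05]),w2p(t,[.563,y,.05]),w2p(t,[.497,y,.05]))
E
```

```text
0.19 [199.61068915 258.02059794] [200.30437055 242.38424671] [198.9105208  273.80317201]
0.2535 [169.09721648 257.73106387] [169.93263336 242.08885601] [168.2539836  273.51961732]
0.2585 [166.69338205 257.70825454] [167.53997029 242.06558535] [165.83887299 273.49727899]
```

View pics/f.png

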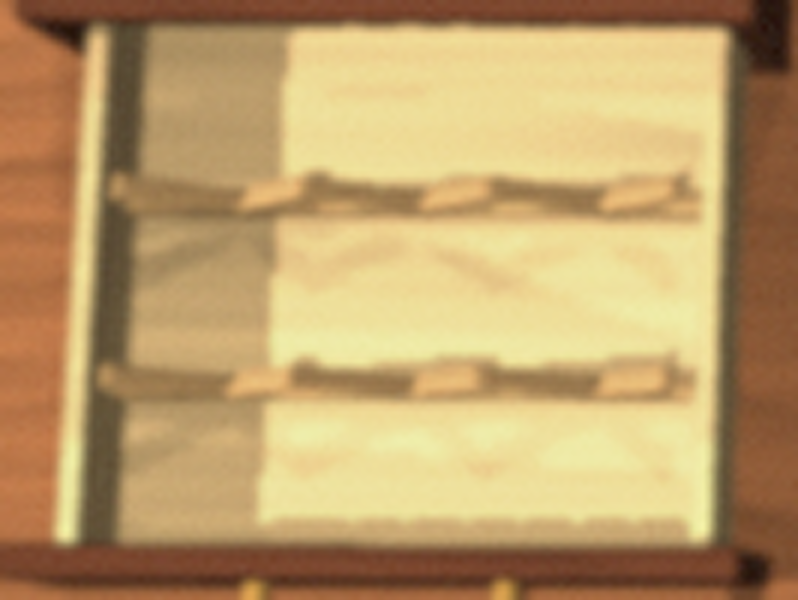

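The crop shows valleys (V bottoms) at crop x≈240, 420, 605 in the back rack (row≈205) and 228, 413, 598 in the front rack (row≈393). All three places are free.

```bash
python3 - <<'E'
from h import *
t=load("top")
for x,y,z in[(240,208,.033),(420,208,.033),(605,208,.033),(228,395,.033),(413,395,.033),(598,395,.033),(305,183,.065),(490,183,.065),(685,183,.065),(292,368,.065),(480,368,.065),(668,368,.065)]:
    print(x,y,p2w(t,100+x/6,205+y/6,z).round(4))
E
```

```text
240 208 [0.5702 0.322  0.033 ]
420 208 [0.5708 0.2584 0.033 ]
605 208 [0.5715 0.1929 0.033 ]
228 395 [0.5036 0.3221 0.033 ]
413 395 [0.5043 0.2573 0.033 ]
598 395 [0.5049 0.1924 0.033 ]
305 183 [0.5741 0.2895 0.065 ]
490 183 [0.5748 0.2258 0.065 ]
685 183 [0.5754 0.1587 0.065 ]
292 368 [0.51   0.2901 0.065 ]
480 368 [0.5106 0.2261 0.065 ]
668 368 [0.5112 0.1619 0.065 ]
```

Notches: y = 0.322 / 0.258 / 0.193, x≈0.541, axis z 0.050, yaw≈0.4°. I'll lift B and carry it above the middle place.

Call:
servo_tool([
  [0.85,0,0,0,0],
  [0.85,0,0,0,0],
  [0.85,0,0,4,0],
  [0.85,0,0,8,0],
  [0.85,0,2,11,0],
  [0.85,0.5,7,11,1],
  [0.85,1,12,11,2],
  [0.85,2,17,11,3],
  [0.85,3,22,11,4],
  [0.85,4,27,11,5],
  [0.85,5,32,11,6],
  [0.85,6,37,11,7],
  [0.85,6.9,42,11,7.4],
  [0.85,6.9,47,11,7.4],
  [0.85,6.9,51,11,7.4],
  [0.85,6.9,54,11,7.4],
  [0.85,6.9,55.05,11,7.4],
  [0.85,6.9,55.05,11,7.4],
  [0.85,6.9,55.05,11,7.4],
], squeeze=40)

```text
time_s: 9.68
ee_pos: [0.546, 0.2571, 0.3125]
eef_rot: [3.141, 0.0, 0.006]
force: [0.1, 0.5, -3.0]
grip_width: 0.0228
grip_force: 39.9
```

```bash
python3 - <<'E'
from h import *
c=snap("scene","g.png",(340,180,560,380),3.6); c=snap("top"); o=ctrl.get_obs(); print(o["ee_pos"],o["eef_rot"],o["grip_width"])
E
```

```text
[0.54610482 0.25711649 0.31269185] [3.14149582e+00 8.75773710e-05 6.12181381e-03] 0.023072234103962252
```

View pics/g.png

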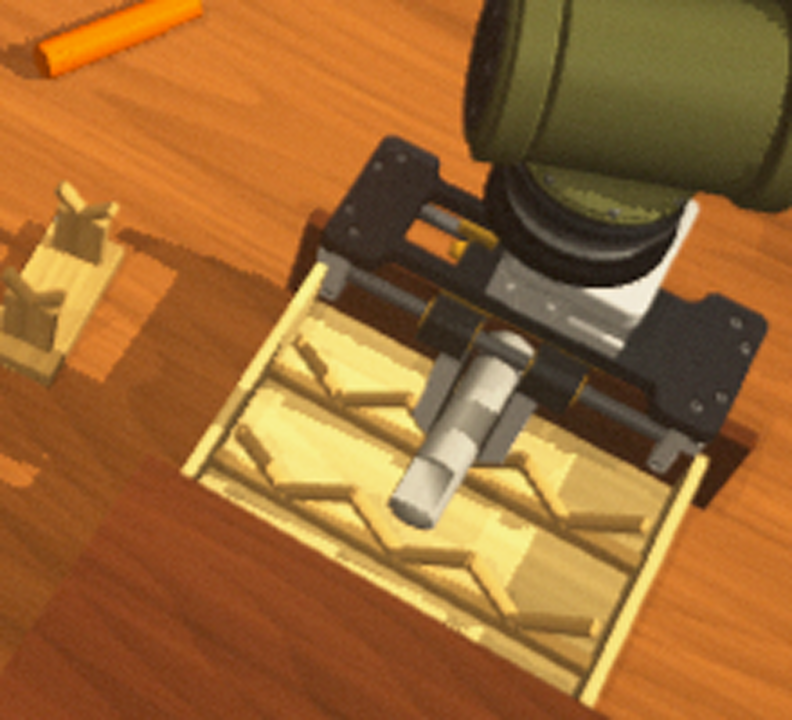

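B hangs flat-up over the middle place (flat at crop (440,480)). I'll measure its tilt here.

```bash
python3 - <<'E'
from h import *
profile((.546,.2571),.006,.122,.005,sb=(22,34))
print(w2p(load("scene"),[.61,.2571,.122]))
E
```

```text
cam tilt deg 0.9 sil t= 12.0
t    [-22, -21, -20, -19, -18, -17, -16, -15, -14, -13, -12, -11, -10, -9, -8, -7, -6, -5, -4, -3, -2, -1, 0, 1, 2, 3, 4, 5, 6, 7, 8, 9, 10, 11, 12, 13, 14, 15, 16, 17, 18, 19, 20, 21, 22]
flat  [223, 223, 223, 223, 222, 223, 223, 219, 200, 178, 175, 178, 179, 182, 184, 182, 181, 183, 184, 183, 183, 185, 187, 187, 185, 182, 178, 176, 177, 182, 188, 191, 195, 205, 212, 215, 215, 215, 215, 215, 215, 215, 215, 216, 215]
shank [133, 131, 133, 134, 132, 133, 134, 131, 122, 114, 116, 121, 129, 137, 145, 154, 160, 165, 170, 174, 177, 175, 175, 174, 178, 179, 180, 182, 189, 201, 206, 201, 183, 156, 134, 127, 128, 132, 133, 132, 132, 134, 132, 131, 127]
-30 edges t= [-11.8   3.6]
-20 edges t= [-11.2   5.5]
-10 edges t= [-10.3   7.3]
0 edges t= [-9.1  8.8]
10 edges t= [-7.6 10.1]
20 edges t= [-5.8 11.1]
30 edges t= [-3.9 11.7]
[452.42457943 326.00839932]
```

Tilt about −5°, well within the tolerance. Lower and release.

Call:
servo_tool([
  [0.85,0,0,-2,0],
  [0.85,0,0,-4,0],
  [0.85,0,0,-6,0],
  [0.85,0,0,-6.7,0],
  [0.85,0,0,-7.0,0],
  [0.85,0,0,-7.1,0],
  [0.85,0,0,-7.1,0],
])

```text
time_s: 10.65
ee_pos: [0.546, 0.2581, 0.2422]
eef_rot: [-3.141, -0.001, 0.007]
force: [0.4, -0.1, -2.8]
grip_width: 0.0231
grip_force: 39.9
```

Call:
servo_tool([
  [0.85,0,0,-0.1,0],
  [0.85,0,0,-0.15,0],
  [0.85,0,0,-0.15,0],
  [0.72,0,0,-0.15,0],
  [0.65,0,0,-0.15,0],
  [0.6,0,0,-0.15,0],
  [0.6,0,0,-0.15,0],
  [0.6,0,0,2,0],
  [0.6,0,0,6,0],
  [0.6,0,0,11,0],
  [0.5,-3,-5,11,0],
  [0.5,-6,-10,11,0],
  [0.5,-9,-15,11,0],
  [0.5,-9,-20,11,0],
  [0.5,-9,-25,11,0],
  [0.5,-9,-30,11,0],
  [0.5,-9,-35,11,0],
  [0.5,-9,-35,11,0],
], squeeze=8)

```text
time_s: 12.9
ee_pos: [0.4557, -0.0943, 0.3516]
eef_rot: [3.141, -0.0, 0.003]
force: [0.3, -0.3, 0.3]
grip_width: 0.0466
grip_force: 0.0
```

```bash
python3 - <<'E'
from h import *
snap("scene"); snap("top"); o=ctrl.get_obs(); print(o["ee_pos"],o["eef_rot"],o["grip_width"])
t=load("top"); s=load("scene")
f=lambda im,x,y,w,h,k:cv2.resize(im[y:y+h,x:x+w],None,fx=k,fy=k,interpolation=cv2.INTER_CUBIC)
a=f(t["im"],110,210,110,85,3.6); b=f(s["im"],390,245,150,116,2.65)
h=min(a.shape[0],b.shape[0]); r1=np.hstack([a[:h],b[:h]])
c=f(t["im"],325,240,100,75,4); d=f(s["im"],280,160,90,68,4.4); h=min(c.shape[0],d.shape[0]);r2=np.hstack([c[:h],d[:h]])
w=min(r1.shape[1],r2.shape[1]); cv2.imwrite("pics/i.png",np.vstack([r1[:,:w],r2[:,:w]])[:600,:800])
profile((.541,.258),.006,.050,0,sb=(10,22)); profile((.541,.258),.006,.050,0,name="top",sb=(10,22))
E
```

```text
[ 0.45585023 -0.09194363  0.35161333] [-3.14138357e+00  8.74505658e-05  6.24586121e-03] 0.04700714215028066
cam tilt deg 0.7 sil t= 12.0
t    [-22, -21, -20, -19, -18, -17, -16, -15, -14, -13, -12, -11, -10, -9, -8, -7, -6, -5, -4, -3, -2, -1, 0, 1, 2, 3, 4, 5, 6, 7, 8, 9, 10, 11, 12, 13, 14, 15, 16, 17, 18, 19, 20, 21, 22]
flat  [134, 134, 136, 138, 140, 142, 141, 140, 136, 129, 138, 164, 175, 174, 175, 177, 179, 178, 176, 176, 178, 180, 181, 179, 177, 174, 173, 170, 167, 167, 174, 183, 182, 172, 155, 143, 139, 142, 142, 140, 140, 144, 147, 146, 146]
shank [157, 160, 177, 200, 213, 217, 217, 217, 211, 189, 152, 122, 112, 117, 127, 140, 155, 171, 186, 196, 202, 206, 208, 210, 212, 213, 214, 216, 217, 215, 210, 202, 194, 192, 197, 203, 205, 205, 206, 206, 207, 212, 216, 217, 218]
-30 edges t= [-11.8   3.6]
-20 edges t= [-11.2   5.5]
-10 edges t= [-10.3   7.3]
0 edges t= [-9.   8.8]
10 edges t= [-7.5 10.1]
20 edges t= [-5.8 11.1]
30 edges t= [-3.9 11.7]
cam tilt deg -15.8 sil t= 12.5
t    [-22, -21, -20, -19, -18, -17, -16, -15, -14, -13, -12, -11, -10, -9, -8, -7, -6, -5, -4, -3, -2, -1, 0, 1, 2, 3, 4, 5, 6, 7, 8, 9, 10, 11, 12, 13, 14, 15, 16, 17, 18, 19, 20, 21, 22]
flat  [209, 209, 209, 209, 209, 210, 210, 208, 206, 197, 185, 172, 159, 156, 160, 166, 174, 180, 183, 184, 183, 182, 181, 180, 178, 177, 174, 172, 168, 165, 163, 161, 165, 170, 179, 190, 198, 204, 209, 211, 211, 211, 211, 211, 211]
shank [209, 208, 207, 205, 204, 204, 203, 202, 197, 188, 173, 155, 134, 116, 110, 106, 113, 120, 128, 137, 145, 154, 162, 170, 177, 184, 189, 194, 197, 200, 201, 201, 199, 196, 194, 193, 193, 194, 195, 197, 198, 198, 199, 200, 201]
-30 edges t= [-11.1   7. ]
-20 edges t= [-9.9  8.7]
-10 edges t= [-8.4 10.1]
0 edges t= [-6.7 11.2]
10 edges t= [-4.8 12. ]
20 edges t= [-2.7 12.4]
30 edges t= [-0.5 12.4]
```

View pics/i.png

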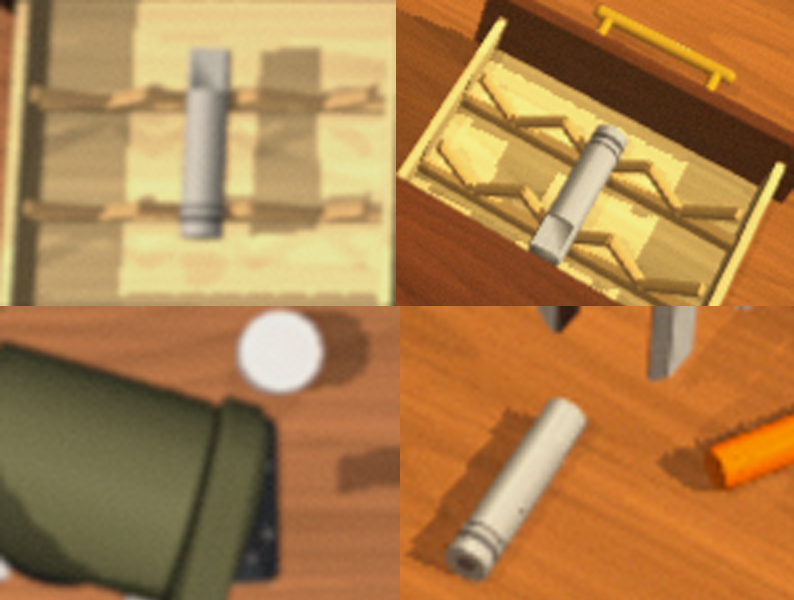

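B lies in the middle notches with its flat up (top-left and top-right of the crop). A is undisturbed at bottom right. The two views disagree by a few degrees on B's tilt, so I'll fit a small profile model: round shading shared with the shank, plus a flat.

```bash
cat >> h.py <<'E'
from scipy.optimize import least_squares
from scipy.ndimage import gaussian_filter1d
def tilt(o,yaw,z,s0=0,dirn=1,name="scene",sa=(46,61),sb=(-15,22),hw=17):
    d=load(name); g=cv2.cvtColor(d["im"],cv2.COLOR_BGR2GRAY).astype(np.float32)
    a=np.array([np.cos(yaw),np.sin(yaw),0])*dirn; l=np.cross([0,0,1],a); O=np.array([*o,z])
    cam=-d["T"][:3,:3].T@d["T"][:3,3]; v=cam-O-a*.03; m=(v@l)/v[2]; al=np.arctan(m); ca=np.cos(al)
    t=np.arange(-hw,hw+.1,.5)
    def prof(s1,s2): return np.mean([cv2.remap(g,*[np.float32([[w2p(d,O+a*(s*1e-3-s0)+l*x*1e-3)[i] for x in t]]) for i in(0,1)],cv2.INTER_LINEAR)[0] for s in np.arange(s1,s2+.1,1)],0)
    pa,pb=prof(*sa),prof(*sb); tf=np.arange(-hw-8,hw+8.01,.1)
    def round_I(phi,c): return c[0]+c[1]*np.sin(phi)+c[2]*np.cos(phi)+c[3]*np.sin(2*phi)+c[4]*np.cos(2*phi)
    sg=lambda x:1/(1+np.exp(-np.clip(x/.15,-40,40)))
    def model(p,flat):
        c=p[:5]; sig=p[5]; t0,bl,br=p[6:9] if flat else p[9:12]; e,F=p[12:14]
        q=(tf-t0)*ca; psi=np.arcsin(np.clip(q/12,-1,1)); phi=psi-al  # image angle -> angle from vertical
        I=round_I(phi,c)
        if flat:
            ph=e+np.array([-.841,.841]); ed=12*np.sin(ph+al)
            w=sg(q-ed[0])*sg(ed[1]-q); I=w*F+(1-w)*I
        wi=sg(12-np.abs(q)); I=wi*I+(1-wi)*np.where(q<0,bl,br)
        return np.interp(t,tf,gaussian_filter1d(I,abs(sig)/.1))
    best=None
    for e0 in(-.3,-.1,.1,.3):
        p0=np.r_[170,20,10,0,0,1.2,0,pa[0],pa[-1],0,pb[0],pb[-1],e0,175]
        r=least_squares(lambda p:np.r_[model(p,1)-pa,model(p,0)-pb,(p[6]-p[9])/.05*1,],p0,loss="soft_l1",f_scale=6)
        if best is None or r.cost<best.cost: best=r
    p=best.x; print(name,"cam tilt %.1f"%np.degrees(al),"e=%.1f deg"%np.degrees(p[12]),"t0 %.1f %.1f"%(p[6],p[9]),"sig %.2f rms %.1f"%(p[5],np.sqrt(np.mean((model(p,1)-pa)**2))))
    return p
E
python3 - <<'E'
from h import *
for n in("scene","top"):
    for sa in((44,60),(48,62)): 
        tilt((.541,.258),.006,.050,0,name=n,sa=sa)
    tilt((.541,.258),.006,.050,0,name=n,sa=(46,61),sb=(5,22))
E
```

```text
scene cam tilt 0.7 e=-14.6 deg t0 -0.9 -0.4 sig 0.99 rms 7.5
scene cam tilt 0.7 e=-12.4 deg t0 -0.9 -0.3 sig 1.26 rms 7.7
scene cam tilt 0.7 e=-14.2 deg t0 -0.9 -0.2 sig 1.13 rms 7.0
top cam tilt -15.8 e=13.7 deg t0 1.1 0.8 sig 1.83 rms 8.8
top cam tilt -15.8 e=12.6 deg t0 1.2 0.7 sig 1.87 rms 6.4
top cam tilt -15.8 e=372.2 deg t0 1.3 1.0 sig 1.83 rms 7.7
```

```bash
sed -i 's/phi=psi-al /phi=psi+al /; s/12\*np.sin(ph+al)/12*np.sin(ph-al)/' h.py
python3 - <<'E'
from h import *
for n in("scene","top"):
    for sa,sb in(((44,60),(-15,22)),((48,62),(-15,22)),((46,61),(5,22))): 
        tilt((.541,.258),.006,.050,0,name=n,sa=sa,sb=sb)
E
```

```text
scene cam tilt 0.7 e=-13.2 deg t0 -0.9 -0.4 sig 0.99 rms 7.5
scene cam tilt 0.7 e=-9.2 deg t0 -1.0 -0.5 sig 1.19 rms 6.7
scene cam tilt 0.7 e=-12.7 deg t0 -0.9 -0.2 sig 1.13 rms 7.0
top cam tilt -15.8 e=-17.8 deg t0 1.1 0.8 sig 1.83 rms 8.8
top cam tilt -15.8 e=-19.6 deg t0 1.3 0.8 sig 1.89 rms 6.5
top cam tilt -15.8 e=-19.3 deg t0 1.3 1.0 sig 1.83 rms 7.7
```

Both views agree that B is under-rolled by ~13° (the roll slips about 15%), so I'll mend it: fetch B, lay it on free bench at (0.47,−0.065), and roll it a little further.

Call:
servo_tool([
  [0.6,3,5,0,0],
  [0.6,6,11,0,0],
  [0.6,9,17,0,0],
  [0.6,9,23,0,0],
  [0.6,9,29,0,0],
  [0.6,9,35,0,0],
  [0.6,9,35,0,0],
  [0.6,9,35,-5,0],
  [0.6,9,35,-10,0],
  [0.6,9,35,-11.15,0],
  [0.6,9,35,-11.15,0],
  [0.85,9,35,-11.15,0],
  [0.85,9,35,-11.15,0],
  [0.85,9,35,-11.15,0],
  [0.85,9,35,-11.15,0],
], squeeze=25)

```text
time_s: 14.88
ee_pos: [0.5463, 0.258, 0.2419]
eef_rot: [-3.141, -0.002, 0.007]
force: [-0.6, -2.3, 7.3]
grip_width: 0.0227
grip_force: 25.0
```

Call:
servo_tool([
  [0.85,0,0,4,0],
  [0.85,0,0,8,0],
  [0.85,-2,-5,9,0],
  [0.85,-4,-11,9,0],
  [0.85,-6,-17,9,0],
  [0.85,-7.6,-23,9,0],
  [0.85,-7.6,-29,9,0],
  [0.85,-7.6,-32.3,9,0],
  [0.85,-7.6,-32.3,7,0],
  [0.85,-7.6,-32.3,3,0],
  [0.85,-7.6,-32.3,-1,0],
  [0.85,-7.6,-32.3,-3,0],
  [0.85,-7.6,-32.3,-3.6,0],
  [0.85,-7.6,-32.3,-3.75,0],
  [0.85,-7.6,-32.3,-3.75,0],
  [0.85,-7.6,-32.3,-3.75,0],
])

```text
time_s: 16.88
ee_pos: [0.4701, -0.0649, 0.2038]
eef_rot: [3.141, -0.001, 0.007]
force: [-5.8, 2.1, 7.9]
grip_width: 0.0235
grip_force: 25.0
```

```bash
python3 - <<'E'
from h import *
snap("scene"); o=ctrl.get_obs(); print(o["ee_pos"],o["eef_rot"],o["grip_width"],o["force"])
x,y=o["ee_pos"][:2]
for sa in((44,60),(48,62)): tilt((x,y),.006,.012,.005,sa=sa,sb=(20,34))
E
```

```text
[ 0.47011188 -0.06492028  0.20383826] [ 3.14145950e+00 -1.12715780e-03  7.29460657e-03] 0.023672052494897372 [-4.94070921  1.60834358  8.7347638 ]
scene cam tilt 20.1 e=14.9 deg t0 -3.3 -3.0 sig 2.11 rms 4.7
scene cam tilt 20.1 e=747.0 deg t0 -3.4 -3.0 sig 2.34 rms 5.1
```

Pixel fits are too coarse here, so I'll calibrate mechanically instead: roll B another 18.85 mm toward +y and read the width at the flat (20 = flush; more = slip angle).

Call:
servo_tool([
  [0.65,0,0,0,0],
  [0.65,0,0,0,0],
  [0.65,0,0.3,0,0],
  [0.65,0,0.6,0,0],
  [0.65,0,0.9,0,0],
  [0.65,0,1.2,0,0],
  [0.65,0,1.5,0,0],
  [0.65,0,1.88,0,0],
  [0.65,0,1.88,0,0],
  [0.7,0,1.88,0,0],
  [0.8,0,1.88,0,0],
  [0.8,0,1.88,0,0],
  [0.8,0,1.88,0,0],
  [0.65,0,1.88,0,0],
  [0.65,0,1.88,0,0],
], squeeze=8)

```text
time_s: 18.8
ee_pos: [0.4699, -0.0461, 0.2026]
eef_rot: [-3.141, 0.0, 0.007]
force: [0.4, 0.6, -0.0]
grip_width: 0.0326
grip_force: 0.0
```

Call:
servo_tool([
  [0.67,2,0.01,0,0],
  [0.67,4.7,0.03,0,0],
  [0.67,4.7,0.03,0,0],
  [0.67,4.7,0.03,0,0],
  [0.72,4.7,0.03,0,0],
  [0.75,4.7,0.03,0,0],
  [0.85,4.7,0.03,0,0],
  [0.85,4.7,0.03,0,0],
  [0.85,4.7,0.03,0,0],
], squeeze=3)

```text
time_s: 19.92
ee_pos: [0.5168, -0.0459, 0.2027]
eef_rot: [3.142, 0.0, 0.007]
force: [-2.8, -1.4, 1.4]
grip_width: 0.021
grip_force: 3.0
```

Call:
servo_tool([
  [0.85,0,0,0,0],
  [0.85,0,0,0,0],
  [0.85,0,0,0,0],
], squeeze=20)

```text
time_s: 20.3
ee_pos: [0.5169, -0.0459, 0.2027]
eef_rot: [3.141, 0.0, 0.007]
force: [-3.2, -2.4, 3.7]
grip_width: 0.0206
grip_force: 20.0
```

Call:
servo_tool([
  [0.7,0,0,0,0],
  [0.7,0,0,0,0],
  [0.85,0,0,0,0],
  [0.85,0,0,0,0],
  [0.85,0,0,0,0],
  [0.85,0,0,0,0],
], squeeze=3)

```text
time_s: 21.05
ee_pos: [0.5169, -0.0458, 0.2026]
eef_rot: [-3.142, -0.0, 0.007]
force: [0.8, 1.0, -0.9]
grip_width: 0.0214
grip_force: 3.0
```

Call:
servo_tool([
  [0.7,0,0,0,0],
  [0.7,0,0,0,0],
  [0.7,0,0.15,0,0],
  [0.7,0,0.15,0,0],
  [0.75,0,0.15,0,0],
  [0.85,0,0.15,0,0],
  [0.85,0,0.15,0,0],
  [0.85,0,0.15,0,0],
  [0.85,0,0.15,0,0],
], squeeze=3)

```text
time_s: 22.18
ee_pos: [0.517, -0.0444, 0.2027]
eef_rot: [3.141, -0.0, 0.007]
force: [1.1, -1.9, 1.3]
grip_width: 0.0204
grip_force: 3.0
```

Call:
servo_tool([
  [0.7,0,0,0,0],
  [0.7,0,0,0,0],
  [0.7,0,-0.3,0,0],
  [0.7,0,-0.3,0,0],
  [0.75,0,-0.3,0,0],
  [0.85,0,-0.3,0,0],
  [0.85,0,-0.3,0,0],
  [0.85,0,-0.3,0,0],
  [0.85,0,-0.3,0,0],
])

```text
time_s: 23.3
ee_pos: [0.517, -0.0473, 0.2027]
eef_rot: [-3.142, -0.0, 0.007]
force: [0.5, 2.3, 1.1]
grip_width: 0.0202
grip_force: 3.0
```

Call:
servo_tool([
  [0.85,0,0,0,0],
])

```text
time_s: 23.42
ee_pos: [0.517, -0.0473, 0.2027]
eef_rot: [-3.141, -0.0, 0.007]
force: [1.2, 2.8, 1.8]
grip_width: 0.0202
grip_force: 3.0
```

Call:
servo_tool([
  [0.85,0,0,0,0],
])

```text
time_s: 23.55
ee_pos: [0.517, -0.0473, 0.2027]
eef_rot: [-3.142, -0.0, 0.007]
force: [0.6, 2.8, 1.9]
grip_width: 0.0204
grip_force: 3.0
```

Call:
servo_tool([
  [0.85,0,0,0,0],
])

```text
time_s: 23.68
ee_pos: [0.517, -0.0473, 0.2027]
eef_rot: [-3.142, -0.0, 0.007]
force: [0.4, 2.3, 2.5]
grip_width: 0.0201
grip_force: 3.0
```

Call:
servo_tool([
  [0.85,0,0,0,0],
])

```text
time_s: 23.8
ee_pos: [0.517, -0.0473, 0.2027]
eef_rot: [-3.142, -0.0, 0.007]
force: [1.0, 2.4, 2.5]
grip_width: 0.0202
grip_force: 3.0
```

Readings steady at 20.2 mm, so the flat is flush against the +y finger. Now I roll back exactly 90° toward −y; comparing pictures then separates slip from camera bias. Then back to the middle place.

Call:
servo_tool([
  [0.7,0,0,0,0],
  [0.65,0,0.2,0,0],
  [0.65,-2.5,0.18,0,0],
  [0.65,-4.7,0.17,0,0],
  [0.65,-4.7,0.17,0,0],
  [0.65,-4.7,-0.1,0,0],
  [0.65,-4.7,-0.4,0,0],
  [0.65,-4.7,-0.7,0,0],
  [0.65,-4.7,-1.0,0,0],
  [0.65,-4.7,-1.3,0,0],
  [0.65,-4.7,-1.5,0,0],
  [0.65,-4.7,-1.72,0,0],
  [0.65,-4.7,-1.72,0,0],
  [0.7,-4.7,-1.72,0,0],
  [0.85,-4.7,-1.72,0,0],
  [0.85,-4.7,-1.72,0,0],
  [0.85,-4.7,-1.72,0,0],
], squeeze=8)

```text
time_s: 25.92
ee_pos: [0.4699, -0.0645, 0.2026]
eef_rot: [-3.141, 0.0, 0.007]
force: [1.1, 0.9, 0.2]
grip_width: 0.0239
grip_force: 7.9
```

Call:
servo_tool([
  [0.85,0,0,0,0],
  [0.85,0,0,4,0],
  [0.85,0,0,8,0],
  [0.85,2,3,10.5,0],
  [0.85,4,9,10.5,0],
  [0.85,6,15,10.5,0],
  [0.85,7.6,21,10.5,0],
  [0.85,7.6,27,10.5,0],
  [0.85,7.6,32.2,10.5,0],
  [0.85,7.6,32.2,10.5,0],
  [0.85,7.6,32.2,8,0],
  [0.85,7.6,32.2,5,0],
  [0.85,7.6,32.2,4.2,0],
  [0.85,7.6,32.2,3.9,0],
  [0.85,7.6,32.2,3.8,0],
  [0.85,7.6,32.2,3.8,0],
], squeeze=35)

```text
time_s: 27.92
ee_pos: [0.5461, 0.2574, 0.2415]
eef_rot: [-3.141, -0.001, 0.007]
force: [-0.1, 1.3, -3.4]
grip_width: 0.0231
grip_force: 34.9
```

Call:
servo_tool([
  [0.85,0,0.05,-0.1,0],
  [0.85,0,0.05,-0.1,0],
  [0.75,0,0.05,-0.1,0],
  [0.65,0,0.05,-0.1,0],
  [0.6,0,0.05,-0.1,0],
  [0.6,0,0.05,-0.1,0],
  [0.6,0,0.05,2,0],
  [0.6,0,0,6,0],
  [0.6,0,0,11,0],
  [0.5,-3,-5,11,0],
  [0.5,-6,-10,11,0],
  [0.5,-9,-15,11,0],
  [0.5,-9,-20,11,0],
  [0.5,-9,-25,11,0],
  [0.5,-9,-30,11,0],
  [0.5,-9,-35,11,0],
  [0.5,-9,-35,11,0],
], squeeze=8)

```text
time_s: 30.05
ee_pos: [0.4557, -0.0949, 0.3506]
eef_rot: [3.141, -0.0, 0.003]
force: [0.4, 0.1, -0.2]
grip_width: 0.0473
grip_force: 0.0
```

```bash
cp last_scene.npz x.npz; python3 - <<'E'
from h import *
snap("scene"); snap("top"); o=ctrl.get_obs(); print(o["ee_pos"],o["eef_rot"],o["grip_width"])
profile((.541,.258),.006,.050,0,sb=(10,22)); profile((.541,.258),.006,.050,0,name="top",sb=(10,22))
for n in("scene","top"):
    for sa,sb in(((44,60),(-15,22)),((48,62),(-15,22)),((46,61),(5,22))): 
        tilt((.541,.258),.006,.050,0,name=n,sa=sa,sb=sb)
E
```

```text
[ 0.45585116 -0.09253036  0.35056356] [-3.14136063e+00  1.89774515e-04  6.31968144e-03] 0.047084249667547304
cam tilt deg 0.7 sil t= 12.0
t    [-22, -21, -20, -19, -18, -17, -16, -15, -14, -13, -12, -11, -10, -9, -8, -7, -6, -5, -4, -3, -2, -1, 0, 1, 2, 3, 4, 5, 6, 7, 8, 9, 10, 11, 12, 13, 14, 15, 16, 17, 18, 19, 20, 21, 22]
flat  [134, 134, 135, 137, 141, 143, 141, 141, 138, 129, 124, 143, 161, 165, 167, 168, 169, 168, 169, 169, 169, 169, 172, 174, 173, 172, 174, 175, 173, 171, 171, 177, 179, 170, 153, 138, 133, 134, 136, 137, 139, 144, 147, 146, 146]
shank [158, 160, 176, 200, 212, 216, 217, 217, 211, 189, 152, 121, 112, 116, 126, 139, 157, 174, 187, 196, 202, 204, 205, 208, 212, 215, 216, 216, 216, 215, 210, 203, 194, 191, 197, 202, 204, 205, 206, 206, 207, 212, 216, 218, 218]
-30 edges t= [-11.8   3.6]
-20 edges t= [-11.2   5.5]
-10 edges t= [-10.3   7.3]
0 edges t= [-9.   8.8]
10 edges t= [-7.5 10.1]
20 edges t= [-5.8 11.1]
30 edges t= [-3.9 11.7]
cam tilt deg -15.8 sil t= 12.5
t    [-22, -21, -20, -19, -18, -17, -16, -15, -14, -13, -12, -11, -10, -9, -8, -7, -6, -5, -4, -3, -2,
[... 381 characters left out ...]
154, 133, 116, 110, 106, 112, 119, 128, 136, 146, 155, 163, 171, 178, 184, 189, 194, 197, 200, 201, 200, 198, 195, 193, 192, 192, 193, 195, 197, 198, 199, 200, 200, 200]
-30 edges t= [-11.1   7. ]
-20 edges t= [-9.9  8.7]
-10 edges t= [-8.4 10.1]
0 edges t= [-6.7 11.2]
10 edges t= [-4.8 12. ]
20 edges t= [-2.7 12.4]
30 edges t= [-0.5 12.4]
scene cam tilt 0.7 e=-10.0 deg t0 -0.7 -0.1 sig 1.17 rms 4.5
scene cam tilt 0.7 e=-8.5 deg t0 -0.7 -0.2 sig -1.36 rms 5.3
scene cam tilt 0.7 e=-9.5 deg t0 -0.7 -0.1 sig 1.25 rms 4.8
top cam tilt -15.8 e=-16.6 deg t0 1.4 1.3 sig 1.89 rms 7.4
top cam tilt -15.8 e=-19.1 deg t0 1.7 1.3 sig 1.97 rms 4.7
top cam tilt -15.8 e=-18.3 deg t0 1.6 1.5 sig 1.91 rms 6.0
```

```bash
python3 -c "
from h import *
flat_overlay('j.png',(.541,.2577),.006,.05,0,errs=(-12,0,12))"
```

```text
(no output)
```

View pics/j.png

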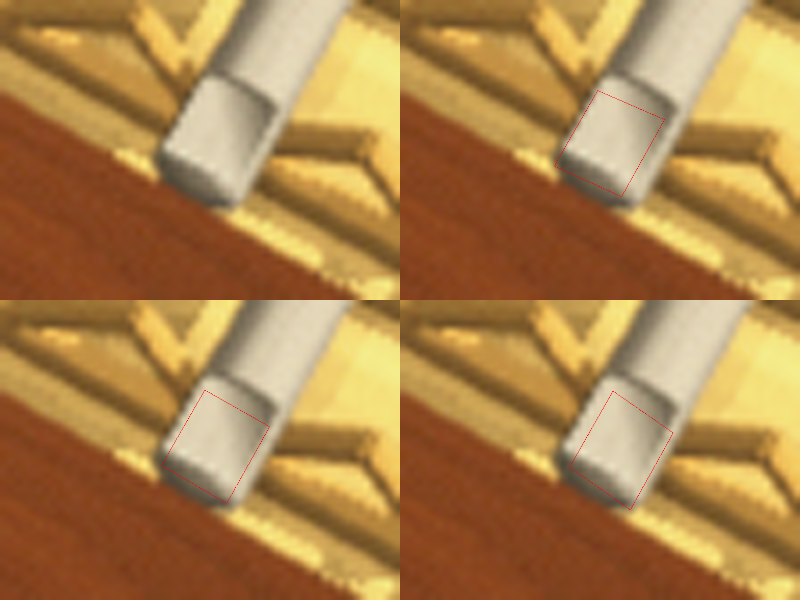

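The overlay fits e≈0…−5° (flat edges and step line match the "0" panel), so B is good. Now A: I'll check numerically that it hasn't moved, then go.

```bash
python3 - <<'E'
from h import *
s=load("scene"); a=cv2.imread("pics/scene0.png")
for n,(x0,y0,x1,y1) in dict(A=(285,178,325,222),tin=(240,200,268,228),weight=(290,288,318,320),hammer=(215,285,320,415)).items():
    print(n,np.abs(s["im"][y0:y1,x0:x1].astype(int)-a[y0:y1,x0:x1]).mean().round(1))
E
```

```text
A 5.3
tin 5.0
weight 5.2
hammer 5.1
```

Call:
servo_tool([
  [0.45,0,-3,0,4],
  [0.45,0.2,-5.3,0,7.7],
  [0.45,0.2,-5.3,-5,7.7],
  [0.45,0.2,-5.3,-9,7.7],
  [0.45,0.2,-5.3,-9,7.7],
])

```text
time_s: 30.78
ee_pos: [0.4577, -0.1443, 0.2588]
eef_rot: [-3.139, 0.004, 0.143]
force: [0.1, -0.1, 0.3]
grip_width: 0.0519
grip_force: 0.0
```

Call:
servo_tool([
  [0.45,0,0,-3,0],
  [0.45,0,0,-5,0],
  [0.45,0,0,-5.7,0],
  [0.45,0,0,-5.7,0],
  [0.7,0,0,-5.7,0],
  [0.8,0,0,-5.7,0],
  [0.8,0,0,-5.7,0],
  [0.8,0,0,-5.7,0],
  [0.8,0,0,-5.7,0],
], squeeze=8)

```text
time_s: 31.9
ee_pos: [0.4581, -0.1457, 0.204]
eef_rot: [3.141, -0.001, 0.142]
force: [0.4, -1.9, 4.2]
grip_width: 0.0235
grip_force: 8.0
```

Call:
servo_tool([
  [0.65,0,0,-0.1,0],
  [0.65,0,0,-0.1,0],
  [0.65,-0.04,0.3,-0.1,0],
  [0.65,-0.09,0.6,-0.1,0],
  [0.65,-0.13,0.9,-0.1,0],
  [0.65,-0.17,1.2,-0.1,0],
  [0.65,-0.21,1.5,-0.1,0],
  [0.65,-0.27,1.87,-0.1,0],
  [0.65,-0.27,1.87,-0.1,0],
  [0.7,-0.27,1.87,-0.1,0],
  [0.8,-0.27,1.87,-0.1,0],
  [0.8,-0.27,1.87,-0.1,0],
  [0.8,-0.27,1.87,-0.1,0],
  [0.65,-0.27,1.87,-0.1,0],
  [0.65,-0.27,1.87,-0.1,0],
])

```text
time_s: 33.78
ee_pos: [0.4552, -0.1268, 0.2027]
eef_rot: [-3.141, 0.0, 0.142]
force: [-0.0, 0.4, 0.1]
grip_width: 0.0327
grip_force: 0.0
```

Call:
servo_tool([
  [0.67,-2.4,-0.15,0,0],
  [0.67,-4.68,-0.47,0,0],
  [0.67,-4.68,-0.47,0,0],
  [0.67,-4.68,-0.47,0,0],
  [0.72,-4.68,-0.47,0,0],
  [0.75,-4.68,-0.47,0,0],
  [0.85,-4.68,-0.47,0,0],
  [0.85,-4.68,-0.47,0,0],
  [0.85,-4.68,-0.47,0,0],
], squeeze=3)

```text
time_s: 34.9
ee_pos: [0.4085, -0.1315, 0.2026]
eef_rot: [3.141, -0.0, 0.142]
force: [2.0, 1.1, -1.5]
grip_width: 0.0227
grip_force: 3.0
```

```bash
python3 - <<'E'
from h import *
snap("scene","k.png",(270,150,340,215),8); o=ctrl.get_obs(); print(o["ee_pos"],o["eef_rot"],o["grip_width"])
E
```

```text
[ 0.40847116 -0.13154195  0.20263938] [ 3.14154004e+00 -1.55668572e-04  1.41647984e-01] 0.023002981508348556
```

Width 22.8 mm: the flat is about 22° off the side. I expect it over-rolled, so I try 4.7 mm back and measure again.

Call:
servo_tool([
  [0.67,0,0,0,0],
  [0.67,0,-0.06,0,0],
  [0.67,2.4,0.28,0,0],
  [0.67,4.66,0.61,0,0],
  [0.67,4.66,0.61,0,0],
  [0.67,4.7,0.37,0,0],
  [0.67,4.73,0.14,0,0],
  [0.67,4.73,0.14,0,0],
  [0.75,4.73,0.14,0,0],
  [0.8,4.73,0.14,0,0],
  [0.8,4.73,0.14,0,0],
  [0.67,4.73,0.14,0,0],
  [0.67,4.73,0.14,0,0],
  [0.67,2.4,0,0,0],
  [0.67,0.05,-0.33,0,0],
  [0.67,0.05,-0.33,0,0],
  [0.72,0.05,-0.33,0,0],
  [0.75,0.05,-0.33,0,0],
  [0.85,0.05,-0.33,0,0],
  [0.85,0.05,-0.33,0,0],
], squeeze=4)

```text
time_s: 37.45
ee_pos: [0.4093, -0.1348, 0.2027]
eef_rot: [3.141, -0.001, 0.142]
force: [3.3, 0.6, -1.1]
grip_width: 0.0236
grip_force: 4.0
```

Call:
servo_tool([
  [0.85,0,0,0,0],
])

```text
time_s: 37.58
ee_pos: [0.4091, -0.1348, 0.2027]
eef_rot: [3.141, -0.0, 0.142]
force: [3.2, 0.5, 0.1]
grip_width: 0.0234
grip_force: 4.0
```

Call:
servo_tool([
  [0.85,0,0,0,0],
])

```text
time_s: 37.7
ee_pos: [0.409, -0.1349, 0.2027]
eef_rot: [3.141, -0.0, 0.142]
force: [2.9, 0.1, -0.4]
grip_width: 0.0234
grip_force: 4.0
```

Worse (23.45 mm), so it was under-rolled. Now roll 6.5 mm toward +y.

Call:
servo_tool([
  [0.67,0,0,0,0],
  [0.67,0,-0.03,0,0],
  [0.67,2.4,0.3,0,0],
  [0.67,4.65,0.64,0,0],
  [0.67,4.65,0.64,0,0],
  [0.67,4.62,0.9,0,0],
  [0.67,4.59,1.1,0,0],
  [0.67,4.56,1.28,0,0],
  [0.75,4.56,1.28,0,0],
  [0.8,4.56,1.28,0,0],
  [0.8,4.56,1.28,0,0],
  [0.67,4.56,1.28,0,0],
  [0.67,4.54,1.45,0,0],
  [0.67,2.3,1.14,0,0],
  [0.67,-0.12,0.81,0,0],
  [0.67,-0.12,0.81,0,0],
  [0.72,-0.12,0.81,0,0],
  [0.75,-0.12,0.81,0,0],
  [0.85,-0.12,0.81,0,0],
  [0.85,-0.12,0.81,0,0],
])

```text
time_s: 40.2
ee_pos: [0.408, -0.1267, 0.2026]
eef_rot: [3.141, -0.0, 0.142]
force: [2.4, -0.3, -1.3]
grip_width: 0.0209
grip_force: 4.0
```

Call:
servo_tool([
  [0.85,0,0,0,0],
])

```text
time_s: 40.33
ee_pos: [0.4079, -0.1267, 0.2026]
eef_rot: [3.141, -0.0, 0.142]
force: [2.2, 0.6, -1.3]
grip_width: 0.0212
grip_force: 4.0
```

Call:
servo_tool([
  [0.85,0,0,0,0],
])

```text
time_s: 40.45
ee_pos: [0.4078, -0.1267, 0.2026]
eef_rot: [3.142, -0.0, 0.142]
force: [1.8, -0.6, -2.1]
grip_width: 0.0205
grip_force: 4.0
```

Call:
servo_tool([
  [0.67,0,0,0,0],
  [0.67,0.02,-0.15,0,0],
  [0.67,2.4,0.18,0,0],
  [0.67,4.67,0.51,0,0],
  [0.67,4.66,0.63,0,0],
  [0.67,4.66,0.63,0,0],
  [0.75,4.66,0.63,0,0],
  [0.8,4.66,0.63,0,0],
  [0.8,4.66,0.63,0,0],
  [0.67,4.66,0.63,0,0],
  [0.67,4.63,0.82,0,0],
  [0.67,2.3,0.49,0,0],
  [0.67,-0.02,0.16,0,0],
  [0.67,-0.02,0.16,0,0],
  [0.72,-0.02,0.16,0,0],
  [0.75,-0.02,0.16,0,0],
  [0.85,-0.02,0.16,0,0],
  [0.85,-0.02,0.16,0,0],
])

```text
time_s: 42.7
ee_pos: [0.4078, -0.1251, 0.2026]
eef_rot: [3.141, -0.0, 0.142]
force: [1.9, 0.8, -1.5]
grip_width: 0.0193
grip_force: 4.0
```

Call:
servo_tool([
  [0.85,0,0,0,0],
])

```text
time_s: 42.82
ee_pos: [0.4077, -0.1251, 0.2026]
eef_rot: [3.141, -0.0, 0.142]
force: [2.5, -0.2, -1.5]
grip_width: 0.0198
grip_force: 4.0
```

Call:
servo_tool([
  [0.85,0,0,0,0],
])

```text
time_s: 42.95
ee_pos: [0.4076, -0.1251, 0.2027]
eef_rot: [3.142, -0.0, 0.142]
force: [2.3, 0.5, -1.3]
grip_width: 0.0197
grip_force: 4.0
```

Flush (≈19.7 mm). Now roll A 90° (19 mm) toward +y, at mid-shank, and take it up.

Call:
servo_tool([
  [0.67,0,0,0,0],
  [0.67,0.03,-0.2,0,0],
  [0.67,2.4,0.14,0,0],
  [0.67,4.68,0.47,0,0],
  [0.67,4.68,0.47,0,0],
  [0.67,4.64,0.77,0,0],
  [0.67,4.6,1.07,0,0],
  [0.67,4.55,1.37,0,0],
  [0.67,4.51,1.67,0,0],
  [0.67,4.47,1.97,0,0],
  [0.67,4.41,2.36,0,0],
  [0.67,4.41,2.36,0,0],
  [0.72,4.41,2.36,0,0],
  [0.8,4.41,2.36,0,0],
  [0.8,4.41,2.36,0,0],
  [0.8,4.41,2.36,0,0],
], squeeze=8)

```text
time_s: 44.95
ee_pos: [0.4517, -0.1016, 0.2027]
eef_rot: [3.142, -0.0, 0.142]
force: [1.8, -0.9, -0.2]
grip_width: 0.0236
grip_force: 8.0
```

Call:
servo_tool([
  [0.85,0,0,0,0],
  [0.85,0,0,0,0],
  [0.85,0,0,4,0],
  [0.85,0,0,8,0],
  [0.85,0,1,11,-1],
  [0.85,1.5,6,11,-3],
  [0.85,3,11,11,-5],
  [0.85,4.5,16,11,-7],
  [0.85,6,21,11,-7.75],
  [0.85,8.3,26,11,-7.75],
  [0.85,8.3,29.5,11,-7.75],
  [0.85,8.3,29.5,11,-7.75],
  [0.85,8.3,29.5,11,-7.75],
], squeeze=35)

```text
time_s: 46.58
ee_pos: [0.5344, 0.1932, 0.3121]
eef_rot: [3.141, 0.001, 0.007]
force: [-0.6, -0.2, -4.9]
grip_width: 0.0234
grip_force: 35.0
```

```bash
python3 - <<'E'
from h import *
snap("scene"); snap("top"); o=ctrl.get_obs(); print(o["ee_pos"],o["eef_rot"],o["grip_width"],o["force"])
s=load("scene");t=load("top")
f=lambda im,x,y,w,h,k:cv2.resize(im[y:y+h,x:x+w],None,fx=k,fy=k,interpolation=cv2.INTER_CUBIC)
cv2.imwrite("pics/l.png",np.hstack([f(s["im"],385,225,100,100,4),f(t["im"],150,200,100,100,4)]))
E
```

```text
[0.53461161 0.19260706 0.31247835] [3.14133878e+00 5.69145439e-04 5.41604934e-03] 0.02329054825296413 [ 0.60707133  0.10752554 -3.77476356]
```

View pics/l.png

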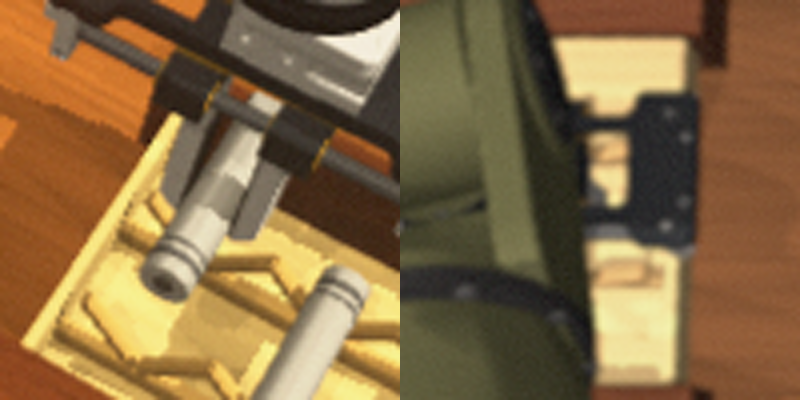

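A hangs over the right-hand place, its ringed end towards the unit; B lies in the middle place. Lower A and release.

Call:
servo_tool([
  [0.85,0,0,-3,0],
  [0.85,0,0,-5.5,0],
  [0.85,0,0,-6.6,0],
  [0.85,0,0,-7.0,0],
  [0.85,0,0,-7.15,0],
  [0.85,0,0,-7.15,0],
  [0.75,0,0,-7.15,0],
  [0.67,0,0,-7.15,0],
  [0.6,0,0,-7.15,0],
  [0.6,0,0,-7.15,0],
  [0.6,0,0,-5,0],
  [0.6,0,0,0,0],
  [0.6,0,0,4,0],
  [0.5,-3,-5,4,0],
  [0.5,-6,-10,4,0],
  [0.5,-9,-15,4,0],
  [0.5,-9,-20,4,0],
  [0.5,-9,-26,4,0],
  [0.5,-9,-32,4,0],
  [0.5,-9,-34,4,0],
], squeeze=8)

```text
time_s: 49.18
ee_pos: [0.4442, -0.1492, 0.3528]
eef_rot: [3.141, -0.0, 0.004]
force: [-0.0, 0.5, 0.4]
grip_width: 0.0471
grip_force: 0.0
```

```bash
python3 - <<'E'
from h import *
snap("scene"); snap("top"); o=ctrl.get_obs(); print(o["ee_pos"],o["eef_rot"],o["grip_width"],o["force"])
s=load("scene");t=load("top")
def quad(d,j,o,e,dirn,off,k,z=.05,yaw=.006):
    a=np.array([np.cos(yaw),np.sin(yaw),0])*dirn; l=np.cross([0,0,1],a); q=[]
    for s_,sg in((40,-1),(40,1),(65,1),(65,-1)):
        ph=np.radians(e)+sg*.841; p=np.array([*o,z])+a*s_*1e-3+12e-3*(np.cos(ph)*np.array([0,0,1])+np.sin(ph)*l)
        q.append((w2p(d,p)-off+.5)*k)
    cv2.polylines(j,[np.int32(q)],True,(0,0,255),1)
def tile(d,off,w,h,k,ov=None):
    j=cv2.resize(d["im"][off[1]:off[1]+h,off[0]:off[0]+w],None,fx=k,fy=k,interpolation=cv2.INTER_CUBIC)
    if ov is not None: quad(d,j,(.540,.193),ov,-1,np.array(off),k)
    return j
c=w2p(s,[.488,.193,.05]).astype(int); os_=(c[0]-20,c[1]-22); ct=w2p(t,[.488,.193,.05]).astype(int); ot=(ct[0]-20,ct[1]-22)
r=[np.hstack([tile(d,of,40,44,6.6,e) for e in(None,0,12)]) for d,of in((s,os_),(t,ot))]
cv2.imwrite("pics/m.png",np.vstack(r)); print(np.vstack(r).shape)
E
```

```text
[ 0.44443578 -0.14817753  0.35269009] [ 3.14138307e+00 -1.80031767e-04  3.64073092e-03] 0.04696242232752814 [-0.81229002  1.06522985  1.08343848]
(580, 792, 3)
```

View pics/m.png

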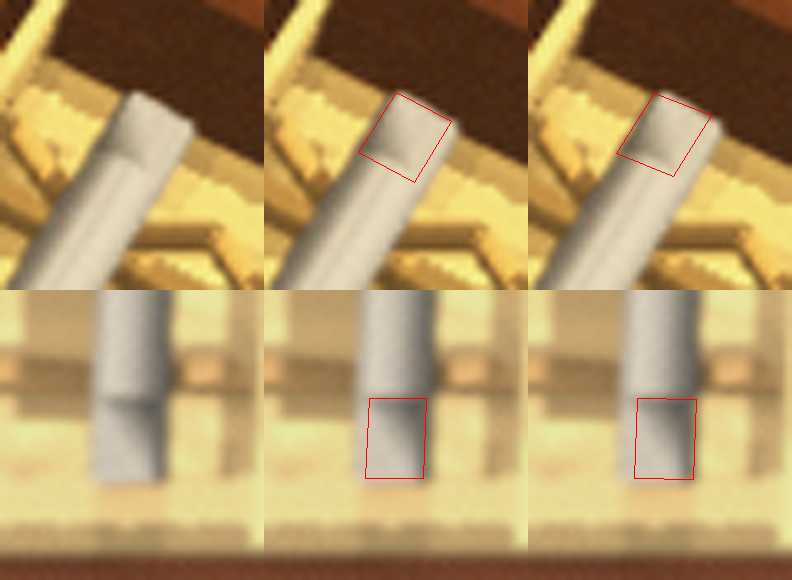

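```bash
python3 - <<'E'
from h import *
for n in("scene","top"):
    profile((.540,.193),.006,.050,0,dirn=-1,name=n,sb=(5,22),sa=(46,60))
    for sa,sb in(((44,60),(-15,22)),((48,62),(-15,22)),((46,61),(5,22))): 
        tilt((.540,.193),.006,.050,0,dirn=-1,name=n,sa=sa,sb=sb)
E
```

```text
cam tilt deg -5.0 sil t= 12.0
t    [-22, -21, -20, -19, -18, -17, -16, -15, -14, -13, -12, -11, -10, -9, -8, -7, -6, -5, -4, -3, -2, -1, 0, 1, 2, 3, 4, 5, 6, 7, 8, 9, 10, 11, 12, 13, 14, 15, 16, 17, 18, 19, 20, 21, 22]
flat  [203, 198, 192, 190, 191, 190, 189, 189, 188, 185, 185, 192, 201, 206, 206, 207, 207, 207, 205, 201, 197, 192, 189, 185, 181, 174, 166, 156, 147, 137, 126, 116, 120, 143, 173, 196, 204, 203, 202, 202, 203, 202, 201, 201, 203]
shank [132, 134, 137, 137, 134, 128, 122, 122, 127, 140, 161, 183, 196, 204, 210, 214, 217, 218, 217, 214, 209, 206, 206, 207, 206, 197, 182, 166, 149, 134, 122, 113, 108, 108, 115, 124, 130, 132, 134, 134, 133, 133, 133, 133, 133]
-30 edges t= [-11.5   4.7]
-20 edges t= [-10.8   6.6]
-10 edges t= [-9.6  8.2]
0 edges t= [-8.2  9.6]
10 edges t= [-6.6 10.7]
20 edges t= [-4.7 11.5]
30 edges t= [-2.8 12. ]
scene cam tilt -5.0 e=-70.6 deg t0 -1.0 -0.8 sig 1.35 rms 3.7
scene cam tilt -5.0 e=-66.6 deg t0 -1.1 -0.9 sig 1.37 rms 4.2
scene cam tilt -5.0 e=76.7 deg t0 -1.0 -0.5 sig -1.30 rms 3.7
cam tilt deg 12.6 sil t= 12.3
t    [-22, -21, -20, -19, -
[... 285 characters left out ...]
60, 153, 145, 136, 125, 120, 118, 127, 145, 165, 186, 202, 210, 215, 215, 215, 215, 215, 215, 215, 216, 216]
shank [163, 163, 163, 163, 163, 163, 166, 168, 175, 183, 192, 200, 203, 205, 204, 202, 198, 195, 190, 184, 178, 169, 160, 151, 141, 132, 123, 116, 111, 116, 124, 146, 169, 187, 204, 211, 215, 215, 215, 215, 215, 215, 215, 216, 216]
-30 edges t= [-12.3   1.2]
-20 edges t= [-12.1   3.3]
-10 edges t= [-11.6   5.3]
0 edges t= [-10.7   7.2]
10 edges t= [-9.5  8.8]
20 edges t= [-8.  10.1]
30 edges t= [-6.3 11.2]
top cam tilt 12.6 e=109.4 deg t0 -3.2 -3.2 sig 2.20 rms 2.4
top cam tilt 12.6 e=820.4 deg t0 -3.8 -4.0 sig -2.56 rms 2.4
top cam tilt 12.6 e=161.9 deg t0 -2.8 -3.1 sig -2.07 rms 3.2
```

```bash
python3 - <<'E'
from h import *
for n in("scene","top"):
    for s in((44,47),(49,52),(54,57),(58,61),(61,63)):
        print(n,s)
        import io,contextlib
        b=io.StringIO()
        with contextlib.redirect_stdout(b): profile((.540,.193),.006,.050,0,dirn=-1,name=n,sa=s)
        print(b.getvalue().split("\n")[2][40:170+40])
E
```

```text
scene (44, 47)
, 206, 202, 194, 187, 191, 201, 207, 209, 212, 214, 214, 214, 213, 209, 205, 203, 203, 201, 192, 179, 163, 147, 132, 120, 114, 120, 144, 179, 207, 217, 218, 218, 218, 219
scene (49, 52)
, 207, 204, 199, 193, 195, 201, 205, 206, 206, 205, 203, 198, 192, 186, 181, 175, 168, 165, 159, 150, 141, 130, 121, 113, 108, 117, 145, 179, 205, 217, 219, 219, 219, 219
scene (54, 57)
, 180, 184, 180, 182, 192, 200, 205, 206, 206, 207, 208, 207, 203, 199, 194, 190, 186, 181, 174, 166, 159, 152, 143, 131, 122, 125, 149, 180, 199, 203, 197, 193, 193, 198
scene (58, 61)
, 152, 153, 159, 170, 186, 200, 206, 206, 206, 207, 208, 207, 206, 204, 202, 201, 199, 196, 192, 186, 178, 171, 163, 152, 134, 123, 132, 151, 166, 170, 170, 170, 170, 169
scene (61, 63)
, 154, 155, 158, 168, 185, 199, 205, 206, 206, 207, 208, 208, 207, 206, 205, 205, 204, 203, 200, 196, 190, 183, 176, 163, 145, 131, 133, 152, 170, 174, 171, 171, 171, 171
top (44, 47)
, 178, 185, 190, 194, 194, 193, 190, 184, 179, 172, 165, 158, 151, 144, 137, 129, 121, 115, 109, 106, 103, 106, 108, 124, 141, 163, 184, 198, 207, 211, 212, 213, 213, 214
top (49, 52)
, 198, 197, 197, 198, 198, 198, 197, 196, 195, 191, 187, 181, 175, 170, 165, 157, 149, 141, 134, 125, 117, 113, 113, 124, 141, 160, 181, 197, 207, 213, 214, 214, 214, 214
top (54, 57)
, 201, 199, 197, 197, 196, 197, 197, 198, 198, 197, 196, 195, 193, 189, 185, 180, 174, 166, 158, 147, 133, 126, 122, 129, 149, 169, 190, 206, 213, 217, 216, 215, 215, 214
top (58, 61)
, 200, 198, 196, 195, 194, 196, 198, 197, 196, 196, 196, 197, 199, 198, 197, 194, 190, 183, 175, 163, 147, 135, 130, 131, 149, 168, 190, 208, 214, 219, 218, 218, 218, 218
top (61, 63)
, 201, 200, 198, 198, 197, 198, 198, 198, 198, 198, 197, 198, 199, 199, 199, 198, 194, 189, 182, 172, 156, 142, 135, 132, 148, 165, 184, 203, 209, 215, 216, 216, 216, 216
```

```bash
cat > endedge.py <<'E'
from h import *
def ee(o,dirn,name,mode,yaw=.006,z=.05,s=(45,85)):
    d=load(name); im=d["im"]; hsv=cv2.cvtColor(im,cv2.COLOR_BGR2HSV)
    ch=(hsv[...,1] if mode=="sat" else cv2.cvtColor(im,cv2.COLOR_BGR2GRAY)).astype(np.float32)
    a=np.array([np.cos(yaw),np.sin(yaw),0])*dirn; l=np.cross([0,0,1],a); O=np.array([*o,z])
    cam=-d["T"][:3,:3].T@d["T"][:3,3]; v=cam-O-a*.065; ma=(v@a)/v[2]; ml=(v@l)/v[2]
    S=np.arange(*s,.25); T=np.arange(-12,12.1,1.)
    G=np.array([[w2p(d,O+a*x*1e-3+l*y*1e-3) for x in S] for y in T],np.float32)
    P=cv2.remap(ch,G[...,0],G[...,1],cv2.INTER_CUBIC)
    g=np.gradient(cv2.GaussianBlur(P,(9,1),0),axis=1)
    k=np.argmax(g,1) if mode=="sat" else np.argmin(g,1)
    print(name,"ma %.2f ml %.2f"%(ma,ml)); print("t",T.astype(int).tolist()); print("s",S[k].tolist()); print("str",np.abs(g).max(1).round(0).astype(int).tolist())
    for e in(-20,-10,0,10,20):
        # contour of end disc: outermost along projected s at each t
        ph=np.linspace(-np.pi,np.pi,2000); r=np.minimum(12,8/np.maximum(np.cos(ph-np.radians(e)),1e-3))
        y,h=r*np.sin(ph),r*np.cos(ph); sp=65-h*ma; tp=y-h*ml; up=h>-2
        print(e,[round(float(np.interp(x,tp[up],sp[up])),1) if tp[up].min()<x<tp[up].max() else None for x in T])
E
python3 - <<'E'
from endedge import *
ee((.540,.193),-1,"scene","sat",s=(55,85)); ee((.535,.258),1,"scene","gray",s=(48,68))
E
```

```text
scene ma -0.68 ml -0.09
t [-12, -11, -10, -9, -8, -7, -6, -5, -4, -3, -2, -1, 0, 1, 2, 3, 4, 5, 6, 7, 8, 9, 10, 11, 12]
s [70.75, 71.0, 71.5, 71.25, 71.25, 71.5, 71.25, 71.0, 71.5, 72.0, 71.75, 72.0, 72.25, 72.25, 72.0, 72.0, 72.0, 72.0, 72.25, 72.25, 72.0, 71.75, 70.0, 70.0, 70.25]
str [7, 8, 9, 9, 10, 10, 10, 9, 9, 10, 11, 11, 10, 10, 10, 13, 12, 11, 11, 11, 11, 9, 9, 8, 7]
-20 [65.0, 67.6, 68.2, 68.4, 68.7, 68.9, 69.1, 69.4, 69.6, 69.9, 70.1, 70.3, 70.6, 70.8, 71.1, 71.3, 71.5, 71.8, 72.0, 72.0, 71.5, 70.9, 70.1, 68.9, 63.7]
-10 [65.0, 67.6, 68.9, 69.3, 69.5, 69.6, 69.7, 69.8, 69.9, 70.1, 70.2, 70.3, 70.4, 70.5, 70.6, 70.8, 70.9, 71.0, 71.1, 71.2, 71.3, 70.9, 70.1, 68.9, 63.7]
0 [65.0, 67.6, 68.9, 69.8, 70.4, 70.4, 70.4, 70.4, 70.4, 70.4, 70.4, 70.4, 70.4, 70.4, 70.4, 70.4, 70.4, 70.4, 70.4, 70.4, 70.4, 70.4, 70.1, 68.9, 63.7]
10 [65.0, 67.6, 68.9, 69.8, 70.6, 71.2, 71.3, 71.2, 71.1, 70.9, 70.8, 70.7, 70.6, 70.5, 70.3, 70.2, 70.1, 70.0, 69.8, 69.7, 69.6, 69.5, 69.4, 68.9, 63.7]
20 [65.0, 67.6, 68.9, 69.8, 70.6, 71.2, 71.7, 72.1, 72.0, 71.7, 71.4, 71.2, 70.9, 70.7, 70.4, 70.2, 69.9
[... 490 characters left out ...]
 60.6, 60.5, 60.3, 60.1, 59.9, 59.7, 59.5, 59.5, 59.9, 60.3, 60.8, 61.5, 62.5, 66.1]
-10 [66.1, 62.4, 61.6, 61.5, 61.4, 61.3, 61.2, 61.1, 61.0, 61.0, 60.9, 60.8, 60.7, 60.6, 60.5, 60.4, 60.3, 60.2, 60.1, 60.0, 60.3, 60.8, 61.5, 62.5, 66.1]
0 [66.1, 62.4, 61.4, 60.7, 60.7, 60.7, 60.7, 60.7, 60.7, 60.7, 60.7, 60.7, 60.7, 60.7, 60.7, 60.7, 60.7, 60.7, 60.7, 60.7, 60.7, 60.8, 61.5, 62.5, 66.1]
10 [66.1, 62.4, 61.4, 60.7, 60.2, 60.0, 60.1, 60.2, 60.3, 60.4, 60.5, 60.6, 60.7, 60.8, 60.9, 61.0, 61.1, 61.2, 61.2, 61.3, 61.4, 61.5, 61.6, 62.5, 66.1]
20 [66.1, 62.4, 61.4, 60.7, 60.2, 59.8, 59.4, 59.5, 59.7, 59.9, 60.1, 60.3, 60.5, 60.7, 60.9, 61.1, 61.3, 61.5, 61.6, 61.8, 62.0, 62.2, 62.4, 62.6, 66.1]
```

Outline slopes: A's tilt ≈ −4°, B's ≈ −5°, both well under 11°, and both are centred within a few mm. Now I'll bring the closed fingers in front of the handle.

Call:
servo_tool([
  [1,-3,5,0,0],
  [1,-6,11,0,0],
  [1,-8.4,17,0,0],
  [1,-8.4,23,0,0],
  [1,-8.4,29,0,0],
  [1,-8.4,35,0,0],
  [1,-8.4,40.65,0,0],
  [1,-8.4,40.65,0,0],
  [1,-8.4,40.65,0,0],
  [1,-8.4,40.65,-5,0],
  [1,-8.4,40.65,-9,0],
  [1,-8.4,40.65,-11.3,0],
  [1,-8.4,40.65,-11.3,0],
])

```text
time_s: 50.9
ee_pos: [0.3605, 0.2588, 0.2389]
eef_rot: [3.14, 0.002, 0.005]
force: [0.8, 0.5, 0.6]
grip_width: 0.0007
grip_force: 0.0
```

Call:
servo_tool([
  [1,1,0,0,0],
  [1,2,0,0,0],
  [1,2.6,0,0,0],
  [1,3.2,0,0,0],
  [1,4,0,0,0],
  [1,5,0,0,0],
  [1,6,0,0,0],
  [1,6,0,0,0],
])

```text
time_s: 51.9
ee_pos: [0.4213, 0.2599, 0.2395]
eef_rot: [-3.142, -0.001, 0.006]
force: [0.1, -1.3, -0.1]
grip_width: 0.0006
grip_force: 0.0
```

```bash
python3 - <<'E'
from h import *
snap("scene","n.png",(330,150,600,400),2.4); o=ctrl.get_obs(); print(o["ee_pos"],o["eef_rot"],o["force"])
E
```

```text
[0.42092624 0.25985921 0.23948467] [ 3.14151049e+00 -2.10787740e-04  6.09507238e-03] [-0.44198716  0.15472765 -0.2873046 ]
```

View pics/n.png

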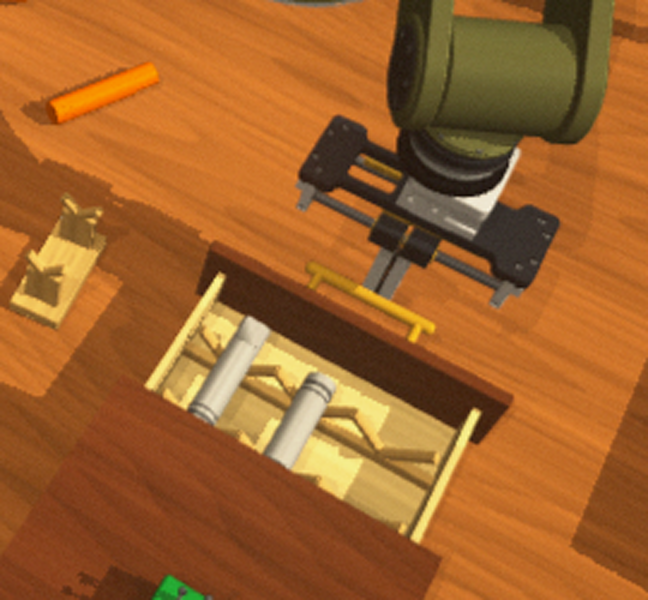

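The fingers are behind the bar handle, the drawer is sliding in, and both arbors lie in place. Push on, slowly at the end.

Call:
servo_tool([
  [1,0.6,0,0,0],
  [1,1.5,0,0,0],
  [1,2.5,0,0,0],
  [1,3.5,0,0,0],
  [1,4.5,0,0,0],
  [1,5.5,0,0,0],
  [1,6.5,0,0,0],
  [1,7.5,0,0,0],
  [1,8.5,0,0,0],
  [1,9.5,0,0,0],
  [1,10.5,0,0,0],
  [1,11.5,0,0,0],
  [1,12.5,0,0,0],
  [1,13.2,0,0,0],
  [1,13.7,0,0,0],
  [1,14,0,0,0],
  [1,14.2,0,0,0],
  [1,14.4,0,0,0],
  [1,14.4,0,0,0],
])

```text
time_s: 54.32
ee_pos: [0.5647, 0.2599, 0.2397]
eef_rot: [-3.142, -0.0, 0.006]
force: [0.1, 0.4, 0.2]
grip_width: 0.0006
grip_force: 0.0
```

Call:
servo_tool([
  [1,0.2,0,0,0],
  [1,0.4,0,0,0],
  [1,0.6,0,0,0],
  [1,0.6,0,0,0],
])

```text
time_s: 54.82
ee_pos: [0.5687, 0.2603, 0.2395]
eef_rot: [3.14, 0.01, 0.007]
force: [-33.6, -3.6, 20.1]
grip_width: 0.0005
grip_force: 17.0
```

Call:
servo_tool([
  [1,0.1,0,0,0],
  [1,0.2,0,0,0],
  [1,0.3,0,0,0],
  [1,0.3,0,0,0],
])

```text
time_s: 55.32
ee_pos: [0.5702, 0.2606, 0.2395]
eef_rot: [3.138, 0.017, 0.008]
force: [-56.5, -7.4, 34.7]
grip_width: 0.0003
grip_force: 28.5
```

The drawer is on its stop (force rising). Back off and lift away, then check the front against the unit's face.

Call:
servo_tool([
  [1,-0.5,0,0,0],
  [1,-1.5,0,0,0],
  [1,-4,0,0,0],
  [1,-8,0,0,0],
  [1,-12,0,0,0],
  [1,-14,-5,5,0],
  [1,-14,-11,11,0],
  [1,-14,-17,15,0],
  [1,-14,-23,15,0],
  [1,-14,-29,15,0],
  [1,-14,-35,15,0],
  [1,-14,-41,15,0],
  [1,-14,-45,15,0],
  [1,-14,-45,15,0],
])

```text
time_s: 57.08
ee_pos: [0.4331, -0.1931, 0.3895]
eef_rot: [3.141, -0.0, 0.002]
force: [-0.1, 0.7, -0.6]
grip_width: 0.0007
grip_force: 0.0
```

```bash
python3 - <<'E'
from h import *
s0=cv2.imread("pics/scene0.png"); t0=load("top")["im"].copy()
snap("scene"); snap("top"); o=ctrl.get_obs(); print(o["time_s"],o["ee_pos"],o["force"])
t=load("top"); s=load("scene"); h=cv2.cvtColor(t["im"],cv2.COLOR_BGR2HSV)
m=(h[...,0]>15)&(h[...,0]<30)&(h[...,1]>170)&(h[...,2]>120); m[:,:130]=0;m[:,200:]=0;m[:205]=0
v,u=np.nonzero(m); print("yellow handle rows",v.min(),v.max(),u.min(),u.max(),len(v),"bar row",np.bincount(v).argmax())
b=np.bincount(v).argmax(); print("handle at",p2w(t,np.median(u[v==b]),b,.057), "expected shut x=.589")
h0=cv2.cvtColor(t0,cv2.COLOR_BGR2HSV); m0=(h0[...,0]>15)&(h0[...,0]<30)&(h0[...,1]>170)&(h0[...,2]>120); m0[:300]=0;m0[:,:130]=0;m0[:,200:]=0
v0,u0=np.nonzero(m0); b0=np.bincount(v0).argmax(); print("open handle",b0,p2w(t,162,b0,.057))
for n,(x0,y0,x1,y1) in dict(tin=(240,200,268,228),weight=(290,288,318,320),hammer=(215,285,320,415),dome=(175,250,212,292),jar=(150,143,188,188),cup=(203,108,242,155)).items():
    print(n,np.abs(s["im"][y0:y1,x0:x1].astype(int)-s0[y0:y1,x0:x1]).mean().round(1))
E
```

```text
57.175 [ 0.43343843 -0.19035152  0.3894907 ] [-0.03832656  0.49094664 -0.22639802]Traceback (most recent call last):
  File "<stdin>", line 6, in <module>
    return umr_minimum(a, axis, None, out, keepdims, initial, where)
ValueError: zero-size array to reduction operation minimum which has no identity
```

```bash
python3 - <<'E'
from h import *
t=load("top"); s=load("scene"); t0=cv2.imread("pics/top0.png"); s0=cv2.imread("pics/scene0.png")
tpl=t0[313:324,136:190]
r=cv2.matchTemplate(t["im"][200:320,120:220],tpl,cv2.TM_CCOEFF_NORMED); _,sc,_,loc=cv2.minMaxLoc(r)
print("score",round(sc,2),"at",loc[0]+120,loc[1]+200,"(was 136,313)")
for j in(0,.006,.012,.02): print(j,(w2p(t,[.404+.185-j,.2585,.057])-w2p(t,[.404,.2585,.057])).round(2))
print("shift",loc[0]+120-136,loc[1]+200-313)
for n,(x0,y0,x1,y1) in dict(tin=(240,200,268,228),weight=(290,288,318,320),hammer=(215,285,320,415),dome=(175,250,212,292),jar=(150,143,188,188),cup=(203,108,242,155)).items():
    print(n,np.abs(s["im"][y0:y1,x0:x1].astype(int)-s0[y0:y1,x0:x1]).mean().round(1))
E
```

```text
score 0.95 at 140 227 (was 136,313)
0 [  4.87 -89.51]
0.006 [  4.72 -86.68]
0.012 [  4.56 -83.85]
0.02 [  4.36 -80.06]
shift 4 -86
tin 2.6
weight 3.0
hammer 2.9
dome 2.9
jar 8.0
cup 4.0
```

Travel ≈ 0.178 m and a hard stop. One more check for any light-coloured gap (drawer interior) between unit and front.

```bash
python3 - <<'E'
from h import *
t=load("top")["im"]; t0=cv2.imread("pics/top0.png"); s=load("scene")
for u in(125,145,165,185,205):
    print(u,[tuple(int(x) for x in t[v,u][::-1]) for v in range(200,228,2)])
print("open ref",[tuple(int(x) for x in t0[v,165][::-1]) for v in range(200,228,2)])
for x in(.612,.618,.624): print(x,w2p(load("top"),[x,.25,.081])[1].round(1),w2p(load("top"),[x,.25,.09])[1].round(1))
E
```

```text
125 [(117, 67, 41), (116, 67, 44), (114, 67, 44), (117, 68, 46), (81, 47, 33), (98, 54, 34), (112, 62, 36), (101, 55, 35), (60, 35, 26), (49, 29, 17), (101, 60, 39), (161, 101, 62), (163, 103, 64), (166, 105, 64)]
145 [(114, 66, 43), (116, 68, 46), (117, 66, 43), (127, 73, 48), (89, 52, 33), (96, 56, 36), (116, 65, 41), (101, 58, 37), (99, 69, 34), (184, 140, 69), (192, 143, 69), (209, 155, 78), (220, 161, 81), (219, 161, 83)]
165 [(121, 70, 48), (117, 66, 42), (118, 68, 46), (123, 73, 49), (97, 59, 42), (101, 62, 39), (114, 64, 38), (111, 65, 42), (60, 34, 26), (50, 28, 19), (84, 49, 25), (175, 112, 67), (187, 117, 72), (178, 112, 68)]
185 [(123, 68, 48), (125, 70, 46), (118, 69, 44), (123, 72, 45), (88, 49, 31), (89, 51, 32), (112, 63, 41), (106, 61, 41), (75, 50, 29), (119, 86, 40), (131, 94, 46), (158, 112, 59), (171, 121, 64), (174, 123, 65)]
205 [(125, 73, 47), (121, 70, 44), (124, 72, 47), (123, 71, 47), (92, 53, 35), (91, 52, 33), (112, 65, 45), (107, 62, 42), (58, 35, 22), (50, 26, 17), (76, 45, 29), (160, 100, 60), (181, 116, 73), (179, 111, 68)]
open ref [(113, 65, 43), (114, 67, 46), (110, 63, 44), (112, 65, 40), (105, 76, 51), (210, 178, 121), (226, 195, 133), (224, 189, 129), (225, 197, 134), (225, 197, 136), (224, 190, 129), (225, 201, 138), (225, 205, 140), (225, 200, 136)]
0.612 216.2 215.3
0.618 213.3 212.4
0.624 210.5 209.5
```

No gap: the front lies right against the unit. Bystanders are unmoved and the arm is clear, so I hand in.

```bash
python3 -c "
from station import ctrl
print(ctrl.hand_in())"
```

```text
the job is handed in; nothing more can be done
None
```

Two steel arbors were on the bench; both now lie in the drawer notches with their flats up (estimated tilt about 5°, limit about 11°), the drawer is pushed shut to its stop, nothing else was moved, and the job is handed in (the hand-in returned no verdict).

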